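Put the strainer mug set together on the banding wheel

TASK

Put the tea-mug set together in the middle of the banding wheel for its final look-over, from the bottom up: the oval wooden saucer, the tall mug standing inside the saucer's raised ring, the strainer hanging by its flange in the mug, and on top the lid that fits, the larger of the two, everything sitting level. Lower each piece into place and let go of it before fetching the next; do not drop any. Leave the small lid, sake cup, glaze jar, file and brush where they lie.

Things in the scene. Friction and masses are not known exactly. Their poses are not given: they have to be found in the camera images.
- wheel: Potter's banding wheel: round aluminium head 180 mm across with turned centring rings, on a dark cast foot fixed to the bench. The head's flat top is 55 mm above the bench. Origin: on the wheel's axis at bench height, z up. The head turns on its axis with slight friction; how far it is turned does not matter.
- saucer: Oval dark wooden tea saucer (straight sides, round ends), 120 mm long (its x), 66 mm wide (its y), 12 mm thick, 90 g, with a raised round ring in the middle of its top: 62 mm outside, 54 mm inside diameter, 4 mm high. Lies flat, ring up; grip it across its width. Origin: centre of its underside, z up.
- mug: Tall white porcelain tea mug, no handle, blue slanting strokes outside; straight wall 66 mm outside, 58 mm inside diameter, 85 mm high, about 240 g. Its foot, 46 mm across and 5 mm high, goes inside the saucer's ring; wall straight from 15 mm up. Stands upright. Origin: centre of the foot's underside, z up. Placed, its foot rests on the saucer's top, 12 mm above the saucer's underside.
- strainer: White porcelain tea strainer standing on its foot, 90 g: basket 49 mm across tapering to 40 at the foot, holes in its floor, open top. Flat flange 64 mm across from 40 to 44 mm up; above it an upright collar, 56 outside, 48 inside diameter, up to 56 mm: grip it there. Origin: centre of the foot's underside, z up. Hung in the mug, the flange rests on the rim, origin 45 mm above the mug's.
- lid: The larger of two white porcelain lids, 70 g: disc 62 mm across from 6 to 11 mm up, domed to 16 mm, round knob 18 mm across reaching up to 34 mm. The plug below, 40 mm across, 6 mm deep, goes into the strainer's 48 mm collar. Lies upright on its plug. Origin: centre of the plug's underside, z up. Placed, the disc rests on the collar, origin 50 mm above the strainer's.
- small_lid: A smaller white porcelain lid of another pot, 40 mm across, knob 12 mm across reaching to 34 mm. Not part of this set: leave it. Origin at the centre of its underside.
- sake_cup: Small white sake cup, 56 mm across, 42 mm high, open at the top, with neither strokes nor flange. Not part of this set: leave it. Origin at the centre of its underside.
- glaze_jar: Closed glaze jar with white cap, 68 mm across, 85 mm high. Leave it. Origin at the centre of its underside.
- file: Flat file with orange handle, lying down, 230 mm long (its x, blade to +x), 22 mm wide, 14 mm high. Leave it. Origin under its middle.
- brush: Flat glaze brush with wooden handle, lying down, 180 mm long (its x, bristles to +x), 26 mm wide, 11 mm high. Leave it. Origin near its middle.
Not all that is in view belongs to the job. Leave any yellow look-alike of the strainer alone.

How it is judged:
By the outcome, as a careful person would: the job done as asked, in the order asked, and still so for the second after the job is handed in, with the robot touching nothing.
It also fails if it takes over 125 s, if anything falls off the work surface, if the arm or the gripper's body presses on something with over 40 N, if the wrist force passes 120 N, or if a joint passes its speed limit or range.

ROBOT

A 6-joint arm with a two-finger parallel gripper is mounted at the origin on the work surface. World frame = base frame: x ahead of the robot, y to its left, z up, the work surface at z = 0. Lengths are in m, angles in rad, forces in N, time in s.
With the tool pointing down it reaches from about 0.3 to 0.775 m from the base axis. Payload 14.6 kg.
Tool frame: the origin (TCP) lies between the finger pads; the fingertips stand 19 mm ahead of it and the grasp point (between the pads) is the TCP (tip_extent is the distance from the TCP to the fingertips, in m); y points along the fingers, x is the direction in which the jaws open and shut, and the axes are right-handed (so a half turn about y gives the same grasp; the last joint's range is limited). The gripper opens to 94 mm and grips with 3 to 60 N. Pads are 16 mm wide; open, the fingers measure 119 mm over their backs; the gripper's body (75 mm by 177 mm) begins 78 mm behind the grasp point.
Start: joints at [-1.402, 0.3, 1.521, -0, 1.321, -0.067], TCP at [0.128, -0.535, 0.189] pointing down, gripper open.
Joint ranges: [-3.03, 3.03], [-0.79, 2.21], [0.23, 2.52], [-1.04, 4.18], [0, 3.07], [-2.55, 2.55]. Speed limits (rad/s): [2.22, 2.22, 2.57, 3.14, 3.14, 3.14].

INTERFACE

Orientations are given as [roll, pitch, yaw] about the fixed x, y, z axes, in that order (R = Rz(yaw) Ry(pitch) Rx(roll)).
In Python, from station import * gives the robot as it stands.
- The arm moves only by the shell command python3 -m pendant 'ROWS' [OPENING] [FORCE]. ROWS is a JSON object of lists of equal length, an entry for each row: "translation": the shift along the tool's x, y, z each as a share of 0.5 m, from -1 to 1, a list of three; "rot": the turn, a rotation vector about the tool's x, y, z each as a share of 90 degrees, from -1 to 1, a list of three. In form: {"translation": [[x, y, z], ...], "rot": [[ax, ay, az], ...]}. A call has 1 to 8 rows; each row is the pose to reach, as a shift and turn from the pose measured when the call began, along the tool's axes at that moment; what a row does not reach only later rows make up. A row lasts 1/12 s, in which the tool goes at most 41.7 mm and 7.16 degrees, less where a joint would pass 70% of its speed; a pose out of reach is approached as far as the arm can. A call with a number of a shift or a turn outside -1 to 1 is refused whole. A call with a gripper value outside its range is refused whole. OPENING is the opening, from 0 (shut) to 1 (fully open), set as the call begins (- or left out, the last holds). The fingers move at their own pace and stop on an object; FORCE is the grip in N (left out, the last holds). Time passes only in rows, so rows that repeat a pose let the fingers close. It gives the time, the measured TCP pose, the force and the opening at its end, in the units of the state.
- get_obs(): the state, without advancing time (a new reading comes with each control period).
- camera(name): name is "side" or "top" or "wrist"; returns the picture (384x512x3 uint8, red, green, blue); there is no depth.
- camera_params(name): a dict with "mtx" (3x3 intrinsics, pixels), "view" (4x4, takes a point from world to camera coordinates); the wrist camera has in their place "tool_from_camera" (4x4, takes a point from camera to tool coordinates, whose origin is the TCP and whose axes are the tool frame's). Camera axes: x right, y down, z forward; pixel columns grow to the right and rows downward; lengths in m; the calibration is good to about 2 mm. A picture is of the moment at which its call begins: read the wrist's pose just before it. camera_params takes no time and is no camera call.
- hand_in(): hands the job in, once; it reports no verdict.
The state is a dict: "time_s": time; "qpos": joint angles; "joint_vel": joint speeds; "tau": joint torques, N m; "ee_pos": TCP position; "eef_rot": TCP orientation; "force": force on the tool from outside, world axes, zero at the start; "moment": the same for the moment, N m; "grip_width": finger opening in m.
Only numpy, scipy, OpenCV 4.12 (cv2) and the standard library are available. Lean on these libraries where they do the work, as an engineer would, in place of code of your own. Each camera call takes 0.05 s, during which the arm holds its last target.

## Working session

There is one attempt and no reset: what is moved stays moved. The work goes in short steps, Python scripts to look and compute and a shell command to move; the robot and the scene stay as the last step left them, time stands still between calls to the robot, and variables do not carry over. Pictures are saved under pics/ and viewed, and the job is handed in when it is done.

```bash
ls; mkdir -p pics; python3 - <<'E'
from station import *
import cv2
print(get_obs())
for n in ["top","side","wrist"]:
    im=camera(n); cv2.imwrite(f"pics/{n}0.png",im[:,:,::-1])
    print(n,camera_params(n))
E
```

```text
pics
{'time_s': 0.0, 'qpos': array([-1.40159328e+00,  3.00520628e-01,  1.52160237e+00,  4.32171095e-05,
        1.32066552e+00, -6.66277906e-02]), 'joint_vel': array([-0.00073388,  0.00106181,  0.00165223,  0.00026359,  0.00039119,
        0.00099189]), 'tau': array([-3.75242062e-04, -5.31805801e+01, -3.52741671e+01,  7.08246650e-02,
        2.43152253e-02, -5.69279723e-05]), 'ee_pos': array([ 0.12845437, -0.53449901,  0.18865016]), 'eef_rot': array([-1.57067494e+00,  1.19042040e-03, -1.33497614e+00]), 'force': array([-0.15197222,  0.3821022 , -0.73448484]), 'moment': array([-0.00935548,  0.01051219,  0.03921972]), 'grip_width': 0.09404481229512145}
top {'mtx': array([[423.64179255,   0.        , 252.27160792],
       [  0.        , 423.64179255, 189.25752348],
       [  0.        ,   0.        ,   1.        ]]), 'view': array([[ 0.00359791, -0.99957128,  0.02905717, -0.01663305],
       [-0.99560961, -0.00629849, -0.09339071,  0.57714424],
       [ 0.09353369, -0.02859359, -0.99520543,  1.22252075],
       [ 0.        ,  0.        ,  0.        ,  1.        ]])}
side {'mtx': array([[
[... 231 characters left out ...]
0888, -0.77765052, -0.61105043,  0.09760015],
       [ 0.12010819,  0.599149  , -0.79157722,  0.88875534],
       [ 0.        ,  0.        ,  0.        ,  1.        ]])}
wrist {'mtx': array([[314.67390436,   0.        , 250.98749155],
       [  0.        , 314.67390436, 192.69045998],
       [  0.        ,   0.        ,   1.        ]]), 'tool_from_camera': array([[ 9.99999840e-01, -2.98287127e-04, -4.81602137e-04,
         1.48297095e-04],
       [ 3.97754871e-04, -2.35633242e-01,  9.71841971e-01,
        -1.94916748e-01],
       [-4.03369422e-04, -9.71842007e-01, -2.35633085e-01,
         6.74036579e-02],
       [ 0.00000000e+00,  0.00000000e+00,  0.00000000e+00,
         1.00000000e+00]])}
```

View pics/top0.png

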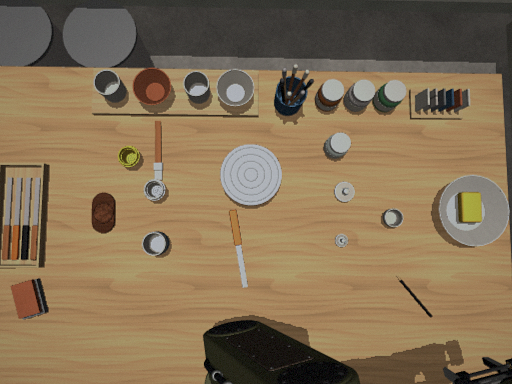

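View pics/side0.png

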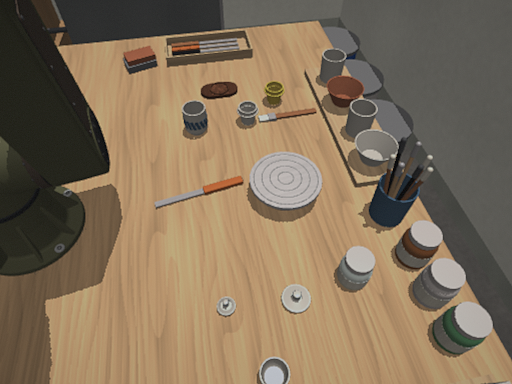

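View pics/wrist0.png

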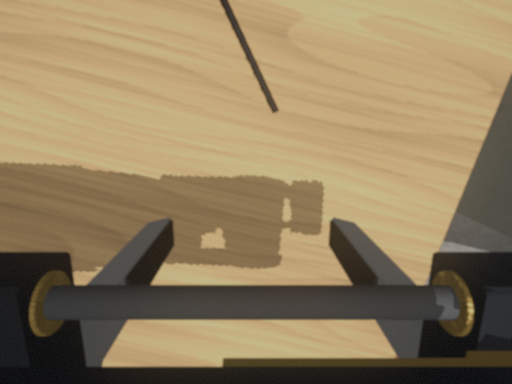

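```bash
cat > h.py <<'E'
import numpy as np, cv2
from station import *
from scipy.spatial.transform import Rotation as R
P={}
def cam(n):
    if n=="wrist":
        o=get_obs(); p=camera_params(n)
        T=np.eye(4); T[:3,:3]=R.from_euler('xyz',o['eef_rot']).as_matrix(); T[:3,3]=o['ee_pos']
        V=np.linalg.inv(T@p['tool_from_camera'])
        return p['mtx'],V
    p=camera_params(n); return p['mtx'],p['view']
def plane(n,uv,z,C=None):
    K,V=C or cam(n); d=V[:3,:3].T@np.linalg.inv(K)@np.array([uv[0],uv[1],1.]); c=-V[:3,:3].T@V[:3,3]
    return c+d*(z-c[2])/d[2]
def proj(C,X):
    K,V=C; q=K@(V[:3,:3]@np.asarray(X,float)+V[:3,3]); return q[:2]/q[2]
def tri(l): # [(C,uv),...]
    A=[];b=[]
    for (K,V),uv in l:
        d=V[:3,:3].T@np.linalg.inv(K)@np.array([uv[0],uv[1],1.]); d/=np.linalg.norm(d); c=-V[:3,:3].T@V[:3,3]
        M=np.eye(3)-np.outer(d,d); A.append(M); b.append(M@c)
    x,*_=np.linalg.lstsq(np.vstack(A),np.hstack(b),rcond=None); return x
E
python3 - <<'E'
import cv2,numpy as np
t=cv2.imread('pics/top0.png'); s=cv2.imread('pics/side0.png')
a=cv2.resize(t[140:265,80:180],None,fx=4,fy=4,interpolation=cv2.INTER_CUBIC)
b=cv2.resize(t[140:265,210:370],None,fx=4,fy=4,interpolation=cv2.INTER_CUBIC)
cv2.imwrite('pics/ta.png',a);cv2.imwrite('pics/tb.png',b)
cv2.imwrite('pics/sa.png',cv2.resize(s[70:220,170:330],None,fx=4,fy=4,interpolation=cv2.INTER_CUBIC))
cv2.imwrite('pics/sb.png',cv2.resize(s[240:330,200:330],None,fx=4,fy=4,interpolation=cv2.INTER_CUBIC))
E
```

```text
(no output)
```

View pics/ta.png

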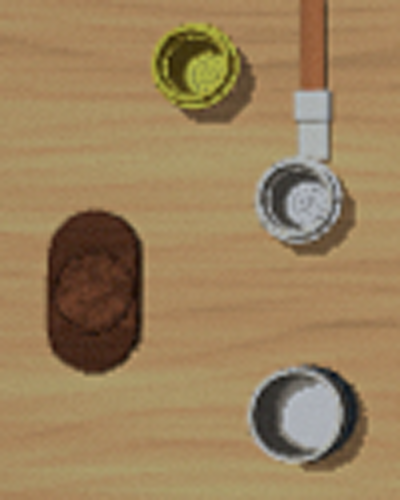

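View pics/tb.png

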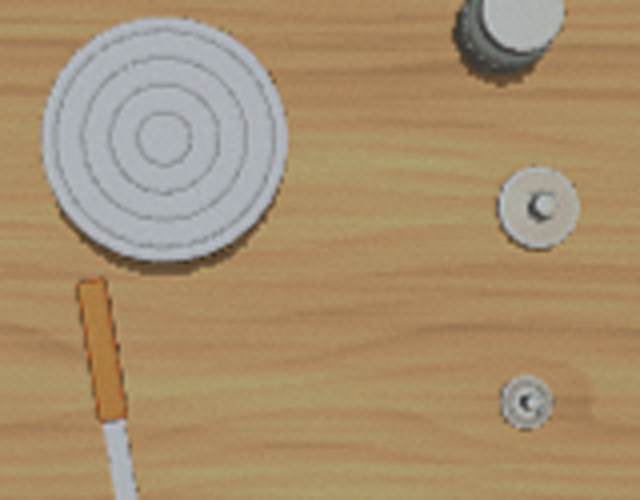

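View pics/sa.png

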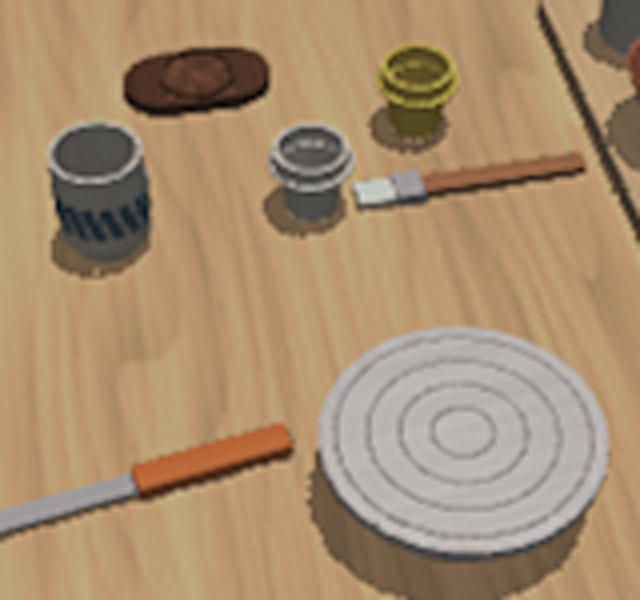

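View pics/sb.png

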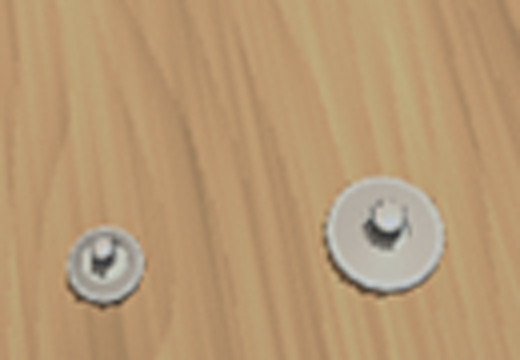

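```bash
python3 - <<'E'
from h import *
T=cam("top");S=cam("side")
def t(u,v,ox,oy): return np.array([ox+(u+.5)/4-.5,oy+(v+.5)/4-.5])
D={'saucer':(t(95.5,292,80,140),t(197,76,170,70),.014),
'mug':(t(297.5,415.5,80,140),t(97,155,170,70),.085),
'strainer':(t(299.5,200.5,80,140),t(312,150,170,70),.050),
'wheel':(t(164,139,210,140),t(464,433,170,70),.055),
'lid':(t(538,208,210,140),t(385,235,200,240),.009),
'knob':(t(543,206,210,140),t(387,215,200,240),.031)}
for k,(a,b,z) in D.items():
    x=tri([(T,a),(S,b)]); print(k,x.round(4),'top@z',plane(0,a,z,T).round(4),'side@z',plane(0,b,z,S).round(4))
# saucer axis
a=plane(0,t(95,210,80,140),.01,T);b=plane(0,t(94,373,80,140),.01,T);print(a-b,np.arctan2(*(a-b)[[1,0]]))
for n,u in [('file',(97,280)),('fileend',(125,497)),('brushtip', (313,160))]:
    o=(210,140) if n!='brushtip' else (80,140)
    print(n,plane(0,t(*u,*o),.01,T).round(3))
E
```

```text
saucer [0.5071 0.4219 0.0162] top@z [0.5068 0.4226 0.014 ] side@z [0.5076 0.4248 0.014 ]
mug [0.4206 0.2588 0.0847] top@z [0.4196 0.2588 0.085 ] side@z [0.4216 0.2585 0.085 ]
strainer [0.5723 0.2662 0.0592] top@z [0.5719 0.2682 0.05  ] side@z [0.5754 0.277  0.05  ]
wheel [ 0.6183 -0.0081  0.0573] top@z [ 0.6178 -0.0081  0.055 ] side@z [ 0.6198 -0.0064  0.055 ]
lid [ 0.5743 -0.2908  0.0105] top@z [ 0.5735 -0.291   0.009 ] side@z [ 0.5755 -0.2903  0.009 ]
knob [ 0.5737 -0.2889  0.0333] top@z [ 0.5731 -0.2893  0.031 ] side@z [ 0.5751 -0.2881  0.031 ]
[0.1199294  0.00360624 0.        ] 0.030060626619237123
file [0.518 0.04  0.01 ]
fileend [0.358 0.018 0.01 ]
brushtip [0.606 0.267 0.01 ]
```

```bash
cat >> h.py <<'E'
def plan(x,y,z,yaw,roll=-np.pi/2):
    o=get_obs(); M=R.from_euler('xyz',o['eef_rot'])
    t=M.inv().apply(np.array([x,y,z])-o['ee_pos'])/.5
    W=R.from_euler('xyz',[roll,0,yaw])
    r=(M.inv()*W).as_rotvec()/(np.pi/2)
    print('t',o['time_s'].__round__(2),'pos',o['ee_pos'].round(4),'rpy',o['eef_rot'].round(3),'q',o['qpos'].round(2),'F',o['force'].round(1),'w',round(o['grip_width'],4))
    print('T',t.round(4).tolist(),'R',r.round(4).tolist())
def shot(name,crop=None,f=1,src="wrist"):
    im=camera(src)[:,:,::-1]
    if crop: a,b,c,d=crop; im=im[b:d,a:c]
    if f!=1: im=cv2.resize(im,None,fx=f,fy=f,interpolation=cv2.INTER_CUBIC)
    cv2.imwrite(f'pics/{name}.png',im)
E
python3 -c "
from h import *
plan(.55,-.15,.25,-.3)
plan(.55,-.15,.25,-1.335)
plan(.55,-.15,.25,0.2)
"
```

```text
t 0.15 pos [ 0.1284 -0.5346  0.1888] rpy [-1.571e+00  1.000e-03 -1.335e+00] q [-1.4   0.3   1.52 -0.    1.32 -0.07] F [-0.1  0.2 -0.2] w 0.0941
T [-0.551, -0.1218, 0.9995] R [-0.0003, -0.6589, -0.0005]
t 0.15 pos [ 0.1284 -0.5346  0.1888] rpy [-1.571e+00  1.000e-03 -1.335e+00] q [-1.4   0.3   1.52 -0.    1.32 -0.07] F [-0.1  0.2 -0.2] w 0.0941
T [-0.551, -0.1218, 0.9995] R [-0.0, -0.0, -0.0005]
t 0.15 pos [ 0.1284 -0.5346  0.1888] rpy [-1.571e+00  1.000e-03 -1.335e+00] q [-1.4   0.3   1.52 -0.    1.32 -0.07] F [-0.1  0.2 -0.2] w 0.0941
T [-0.551, -0.1218, 0.9995] R [-0.0004, -0.9772, -0.0004]
```

```bash
python3 -m pendant '{"translation":[[-0.551,-0.122,0.999],[-0.551,-0.122,0.999],[-0.551,-0.122,0.999],[-0.551,-0.122,0.999],[-0.551,-0.122,0.999],[-0.551,-0.122,0.999],[-0.551,-0.122,0.999],[-0.551,-0.122,0.999]],"rot":[[0,-0.66,0],[0,-0.66,0],[0,-0.66,0],[0,-0.66,0],[0,-0.66,0],[0,-0.66,0],[0,-0.66,0],[0,-0.66,0]]}' 1; python3 -c "
from h import *
plan(.60,-.008,.25,0.3)
"
```

```text
time_s: 0.82
ee_pos: [0.3743, -0.3095, 0.2249]
eef_rot: [-1.57, 0.0, -0.329]
force: [0.5, -0.5, 0.2]
grip_width: 0.0943
t 0.82 pos [ 0.3743 -0.3095  0.2249] rpy [-1.57   0.    -0.329] q [-0.77  0.13  1.64  0.    1.37 -0.44] F [ 0.5 -0.5  0.2] w 0.0943
T [0.2323, -0.0498, 0.7166] R [-0.0005, -0.4004, -0.0]
```

```bash
python3 -m pendant '{"translation":[[0.232,-0.05,0.717],[0.232,-0.05,0.717],[0.232,-0.05,0.717],[0.232,-0.05,0.717],[0.232,-0.05,0.717],[0.232,-0.05,0.717],[0.232,-0.05,0.717],[0.232,-0.05,0.717]],"rot":[[0,-0.4,0],[0,-0.4,0],[0,-0.4,0],[0,-0.4,0],[0,-0.4,0],[0,-0.4,0],[0,-0.4,0],[0,-0.4,0]]}' 1; python3 -c "
from h import *
plan(.60,-.008,.25,0.3)
"
```

```text
time_s: 1.48
ee_pos: [0.573, -0.0428, 0.247]
eef_rot: [-1.57, 0.0, 0.3]
force: [1.3, -0.9, 0.1]
grip_width: 0.0939
t 1.48 pos [ 0.573  -0.0428  0.247 ] rpy [-1.57  0.    0.3 ] q [-0.14  0.32  1.36  0.    1.46 -0.44] F [ 1.3 -0.9  0.1] w 0.0939
T [0.072, -0.006, 0.0505] R [-0.0005, -0.0002, -0.0]
```

```bash
python3 -m pendant '{"translation":[[0.072,-0.006,0.05],[0.072,-0.006,0.05],[0.072,-0.006,0.05]],"rot":[[0,0,0],[0,0,0],[0,0,0]]}' 1; python3 -c "
from h import *
C=cam('wrist'); import pickle; pickle.dump(C,open('w1.pkl','wb'))
shot('w1')
print(proj(C,[.618,-.008,.055]))
plan(.507,.26,.25,1.34)
"
```

```text
time_s: 1.73
ee_pos: [0.6006, -0.0063, 0.2491]
eef_rot: [-1.569, 0.001, 0.303]
force: [0.0, -0.3, 0.7]
grip_width: 0.094
[264.46893339 177.84080926]
t 1.78 pos [ 0.6    -0.0078  0.2492] rpy [-1.57e+00  1.00e-03  3.01e-01] q [-0.07  0.38  1.28  0.    1.49 -0.38] F [-0.8 -0.7 -0.1] w 0.0944
T [-0.0187, -0.0009, 0.5666] R [-0.0011, -0.6614, -0.0004]
```

View pics/w1.png

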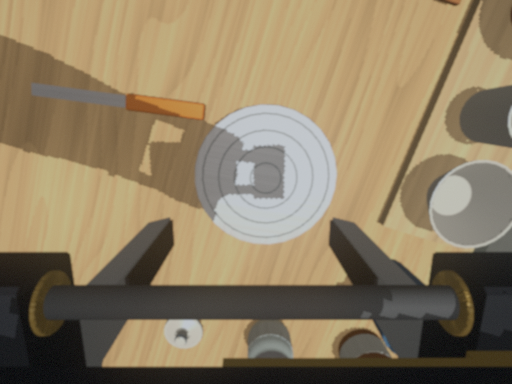

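```bash
python3 -c "
from h import *
import pickle
C=pickle.load(open('w1.pkl','rb'))
im=cv2.imread('pics/w1.png'); cv2.imwrite('pics/w1c.png',cv2.resize(im[95:255,180:350],None,fx=4,fy=4,interpolation=cv2.INTER_CUBIC))
print(plane(0,(266,174),.055,C))
"
```

```text
[ 0.61832756 -0.00276817  0.055     ]
```

View pics/w1c.png

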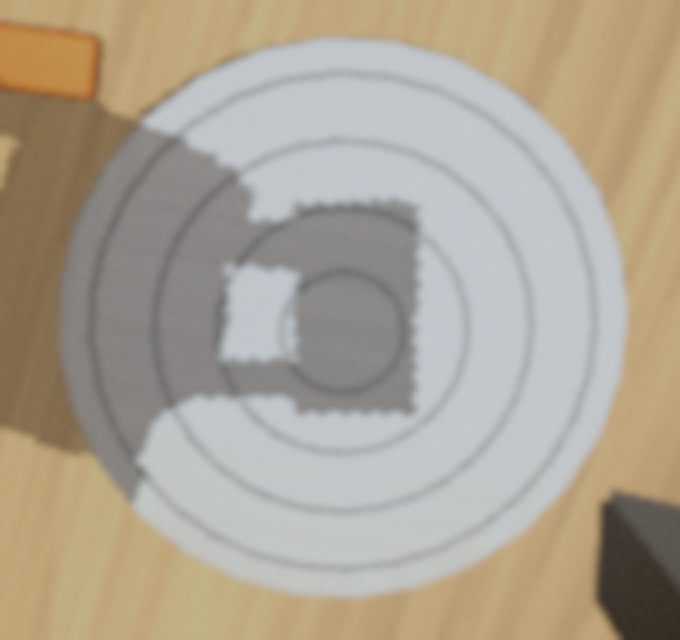

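```bash
python3 -m pendant '{"translation":[[-0.019,0,0.567],[-0.019,0,0.567],[-0.019,0,0.567],[-0.019,0,0.567],[-0.019,0,0.567],[-0.019,0,0.567],[-0.019,0,0.567],[-0.019,0,0.567]],"rot":[[0,-0.66,0],[0,-0.66,0],[0,-0.66,0],[0,-0.66,0],[0,-0.66,0],[0,-0.66,0],[0,-0.66,0],[0,-0.66,0]]}'; python3 -c "
from h import *
plan(.507,.34,.22,1.60)
"
```

```text
time_s: 2.45
ee_pos: [0.5047, 0.2632, 0.2497]
eef_rot: [-1.569, -0.001, 1.309]
force: [1.2, -0.6, -0.6]
grip_width: 0.0939
t 2.45 pos [0.5047 0.2632 0.2497] rpy [-1.569e+00 -1.000e-03  1.309e+00] q [ 0.42  0.31  1.37  0.    1.46 -0.89] F [ 1.2 -0.6 -0.6] w 0.0939
T [0.1495, 0.0597, 0.0353] R [-0.0012, -0.1855, 0.0008]
```

```bash
python3 -m pendant '{"translation":[[0.15,0.06,0.035],[0.15,0.06,0.035],[0.15,0.06,0.035],[0.15,0.06,0.035],[0.15,0.06,0.035]],"rot":[[0,-0.185,0],[0,-0.185,0],[0,-0.185,0],[0,-0.185,0],[0,-0.185,0]]}'; python3 -c "
from h import *
C=cam('wrist'); import pickle; pickle.dump(C,open('w2.pkl','wb'))
shot('w2')
for p in ([.507,.422,.016],[.567,.424,.012],[.447,.42,.012],[.420,.2588,.085],[.572,.267,.056]): print(proj(C,p).round(1))
plan(.507,.422,.08,1.60)
"
```

```text
time_s: 2.87
ee_pos: [0.5075, 0.3388, 0.2201]
eef_rot: [-1.569, -0.001, 1.596]
force: [0.1, -0.2, 0.5]
grip_width: 0.094
[315.6 172.8]
[313.2 216.5]
[316.9 125. ]
[173.5  95.2]
[190.1 228.6]
t 2.92 pos [0.5077 0.3386 0.2205] rpy [-1.57  -0.002  1.595] q [ 0.53  0.42  1.29  0.    1.43 -1.07] F [ 0.6 -0.1  0.3] w 0.0938
T [0.1663, 0.2813, -0.003] R [-0.0006, -0.003, 0.0011]
```

View pics/w2.png

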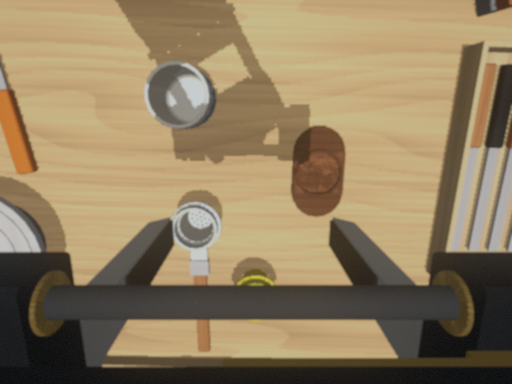

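```bash
python3 -c "
import cv2
im=cv2.imread('pics/w2.png'); cv2.imwrite('pics/w2c.png',cv2.resize(im[110:230,270:370],None,fx=5,fy=5,interpolation=cv2.INTER_CUBIC))
cv2.imwrite('pics/w2d.png',cv2.resize(im[50:250,130:240],None,fx=3,fy=3,interpolation=cv2.INTER_CUBIC))
"
```

```text
(no output)
```

View pics/w2c.png

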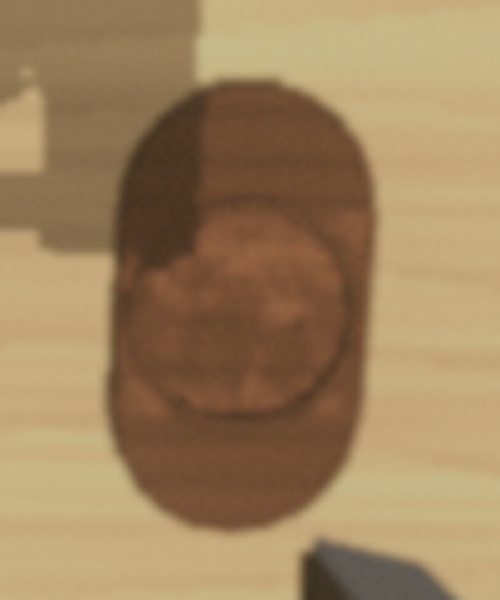

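View pics/w2d.png

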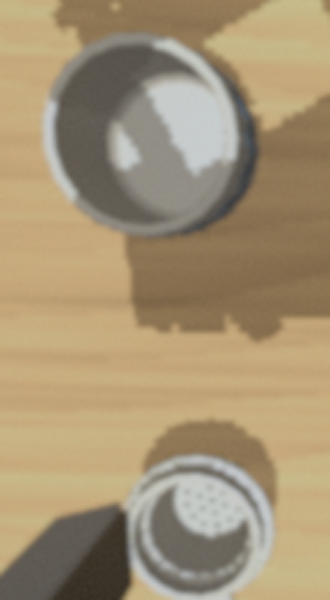

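```bash
python3 -c "
from h import *
import pickle
C=pickle.load(open('w2.pkl','rb'));T=cam('top');S=cam('side')
def t(u,v,ox,oy,f): return np.array([ox+(u+.5)/f-.5,oy+(v+.5)/f-.5])
w=t(238,308,270,110,5)
a=t(95.5,292,80,140,4);b=t(197,76,170,70,4)
print(tri([(T,a),(S,b),(C,w)]),plane(0,w,.015,C))
e1=plane(0,t(256,80,270,110,5),.008,C);e2=plane(0,t(230,532,270,110,5),.008,C)
print(e1,e2,(e1+e2)/2,np.linalg.norm(e1-e2),np.arctan2(*(e2-e1)[[1,0]]))
print('mug',plane(0,t(142.5,134,130,50,3),.085,C))
print('str',plane(0,t(201,527,130,50,3),.044,C))
"
```

```text
[0.50647769 0.42347535 0.01448484] [0.50499011 0.42409421 0.015     ]
[0.44769628 0.42585605 0.008     ] [0.56752615 0.42800743 0.008     ] [0.50761122 0.42693174 0.008     ] 0.11984918460571545 0.01795173247105834
mug [0.41907278 0.26253466 0.085     ]
str [0.57193667 0.27290939 0.044     ]
```

```bash
python3 -c "
from h import *
plan(.5065,.424,.07,1.595)"
```

```text
t 2.92 pos [0.5077 0.3386 0.2205] rpy [-1.57  -0.002  1.595] q [ 0.53  0.42  1.29  0.    1.43 -1.07] F [ 0.6 -0.1  0.3] w 0.0938
T [0.1703, 0.3013, -0.0021] R [-0.0006, 0.0002, 0.001]
```

```bash
python3 -m pendant '{"translation":[[0.17,0.05,-0.002],[0.17,0.1,-0.002],[0.17,0.2,-0.002],[0.17,0.3,-0.002],[0.17,0.3,-0.002],[0.17,0.3,-0.002],[0.17,0.3,-0.002]],"rot":[[0,0,0],[0,0,0],[0,0,0],[0,0,0],[0,0,0],[0,0,0],[0,0,0]]}'; python3 -c "
from h import *
C=cam('wrist'); import pickle; pickle.dump(C,open('w3.pkl','wb'))
shot('w3')
print(proj(C,[.507,.424,.016]))
plan(.507,.424,.0215,1.595)
"
```

```text
time_s: 3.5
ee_pos: [0.507, 0.4226, 0.0713]
eef_rot: [-1.569, -0.001, 1.593]
force: [-0.2, 0.5, 0.6]
grip_width: 0.0939
[252.79867921 202.0619297 ]
t 3.55 pos [0.5078 0.4234 0.0733] rpy [-1.572 -0.003  1.593] q [ 0.64  0.65  1.29  0.    1.2  -0.95] F [ 0.5 -0.1  1.1] w 0.0939
T [0.001, 0.1035, 0.0017] R [0.0009, -0.0012, 0.002]
```

View pics/w3.png

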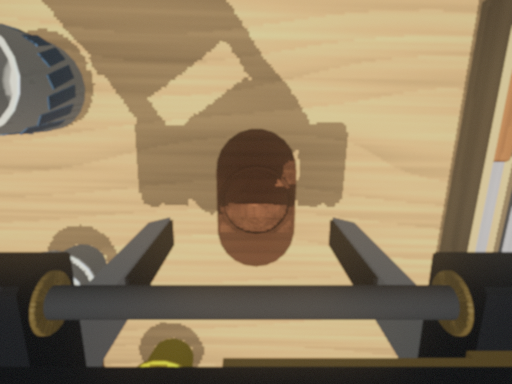

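```bash
python3 -m pendant '{"translation":[[0.003,0.05,0.005],[0.003,0.08,0.005],[0.003,0.1035,0.005],[0.003,0.1035,0.005],[0.003,0.1035,0.005],[0.003,0.1035,0.005]],"rot":[[0,0,0],[0,0,0],[0,0,0],[0,0,0],[0,0,0],[0,0,0]]}' ; python3 -c "
from h import *
plan(.507,.424,.0215,1.595)
"
```

```text
time_s: 4.05
ee_pos: [0.5063, 0.4254, 0.0236]
eef_rot: [-1.574, -0.005, 1.593]
force: [0.1, 0.2, 0.5]
grip_width: 0.094
t 4.05 pos [0.5063 0.4254 0.0236] rpy [-1.574 -0.005  1.593] q [ 0.64  0.7   1.32  0.    1.11 -0.95] F [0.1 0.2 0.5] w 0.094
T [-0.0029, 0.0042, -0.0014] R [0.0023, -0.0015, 0.003]
```

```bash
python3 -m pendant '{"translation":[[0,0.004,0],[0,0.004,0],[0,0.004,0]],"rot":[[0.002,0,0.003],[0.002,0,0.003],[0.002,0,0.003]]}' 1; python3 -m pendant '{"translation":[[0,0,0],[0,0,0],[0,0,0],[0,0,0],[0,0,0],[0,0,0],[0,0,0],[0,0,0]],"rot":[[0,0,0],[0,0,0],[0,0,0],[0,0,0],[0,0,0],[0,0,0],[0,0,0],[0,0,0]]}' 0 25; python3 -c "
from h import *
plan(.507,.424,.1,1.595)
"
```

```text
time_s: 4.3
ee_pos: [0.5066, 0.4256, 0.0223]
eef_rot: [-1.572, -0.0, 1.593]
force: [-0.3, -0.4, -0.2]
grip_width: 0.0937
time_s: 4.97
ee_pos: [0.5065, 0.4256, 0.0223]
eef_rot: [-1.572, -0.0, 1.593]
force: [0.0, 0.3, 0.1]
grip_width: 0.044
t 4.97 pos [0.5065 0.4256 0.0223] rpy [-1.572 -0.     1.593] q [ 0.64  0.71  1.32 -0.    1.11 -0.95] F [0.  0.3 0.1] w 0.044
T [-0.0032, -0.1555, -0.001] R [0.0007, -0.0015, 0.0003]
```

```bash
python3 -c "
from h import *
shot('w4')
print(get_obs()['grip_width'])
"
```

```text
0.040174961069875684
```

View pics/w4.png

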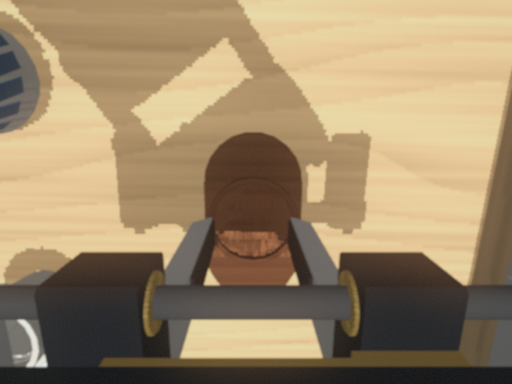

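```bash
python3 -c "
import station; print([n for n in dir(station) if not n.startswith('__')])
from h import *
shot('s4',(150,40,350,190),4,'side')
C=cam('wrist');S=cam('side');o=get_obs();M=R.from_euler('xyz',o['eef_rot'])
for y in (-.019,0,.019):
  for sx in(-1,1): 
    X=o['ee_pos']+M.apply([sx*o['grip_width']/2,y,0]); print(y,proj(C,X).round(1),((proj(S,X)-[150,40])*4).round(0))
"
```

```text
['MotionError', 'camera', 'camera_params', 'get_obs', 'hand_in', 'tip_extent']
-0.019 [220.8 235. ] [275. 180.]
-0.019 [282. 235.] [268. 152.]
0 [223.5 224.3] [277. 200.]
0 [279.2 224.3] [270. 172.]
0.019 [225.7 215.5] [278. 219.]
0.019 [276.8 215.4] [272. 191.]
```

View pics/s4.png

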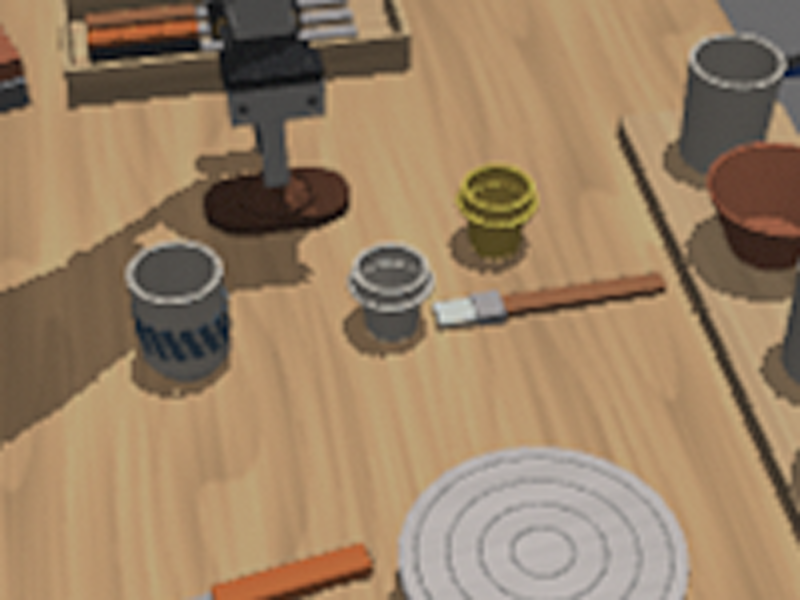

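```bash
python3 -c "
import station; print(station.tip_extent)
from h import *
plan(.506,.4245,-.013,1.595)"; python3 -m pendant '{"translation":[[0,0,0],[0,0,0],[0,0,0],[0,0,0],[0,0,0],[0,0,0],[0,0,0],[0,0,0]],"rot":[[0,0,0],[0,0,0],[0,0,0],[0,0,0],[0,0,0],[0,0,0],[0,0,0],[0,0,0]]}' 1 25
```

```text
0.019
t 5.07 pos [0.5065 0.4256 0.0223] rpy [-1.572 -0.     1.593] q [ 0.64  0.71  1.32 -0.    1.11 -0.95] F [ 0.6  0.3 -0. ] w 0.0364
T [-0.0023, 0.0705, 0.0012] R [0.0007, -0.0015, 0.0003]
time_s: 5.73
ee_pos: [0.5066, 0.4256, 0.0223]
eef_rot: [-1.572, -0.001, 1.593]
force: [-0.6, 0.7, -0.6]
grip_width: 0.0858
```

```bash
python3 -m pendant '{"translation":[[-0.002,0.01,0],[-0.002,0.02,0],[-0.002,0.03,0],[-0.002,0.04,0],[-0.002,0.04,0],[-0.002,0.04,0]],"rot":[[0,0,0],[0,0,0],[0,0,0],[0,0,0],[0,0,0],[0,0,0]]}' 1 25; python3 -c "
from h import *
shot('s5',(170,40,270,115),6,'side')
C=cam('wrist'); shot('w5')"
```

```text
time_s: 6.23
ee_pos: [0.5064, 0.4245, 0.0017]
eef_rot: [-1.571, -0.0, 1.593]
force: [0.2, 0.2, -0.1]
grip_width: 0.0939
```

View pics/s5.png

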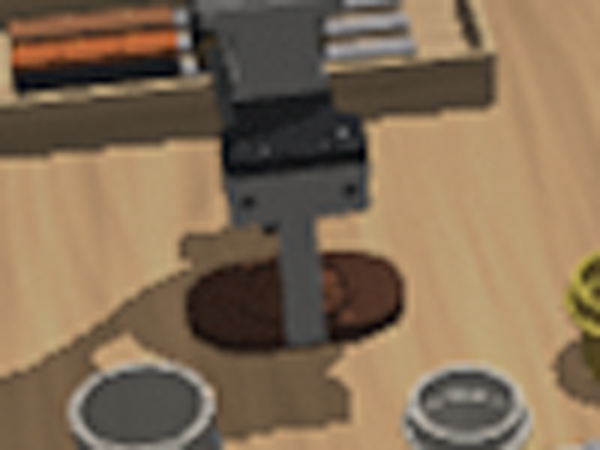

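View pics/w5.png

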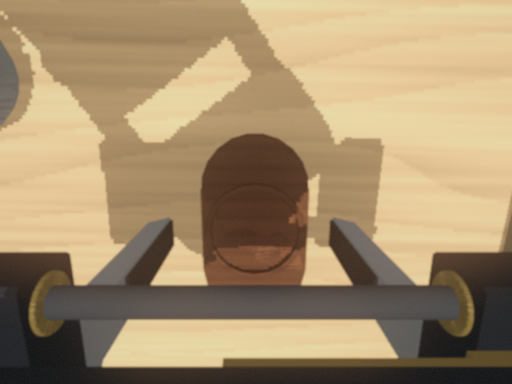

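```bash
python3 -m pendant '{"translation":[[0,0.01,0],[0,0.02,0],[0,0.028,0],[0,0.033,0],[0,0.034,0],[0,0.034,0]],"rot":[[0,0,0],[0,0,0],[0,0,0],[0,0,0],[0,0,0],[0,0,0]]}' 1 25; python3 -c "
from h import *
shot('s6',(170,40,270,115),6,'side')
C=cam('wrist'); shot('w6')"
```

```text
time_s: 6.83
ee_pos: [0.5066, 0.4247, -0.0149]
eef_rot: [-1.572, -0.0, 1.593]
force: [-0.2, -0.2, -0.3]
grip_width: 0.094
```

View pics/s6.png

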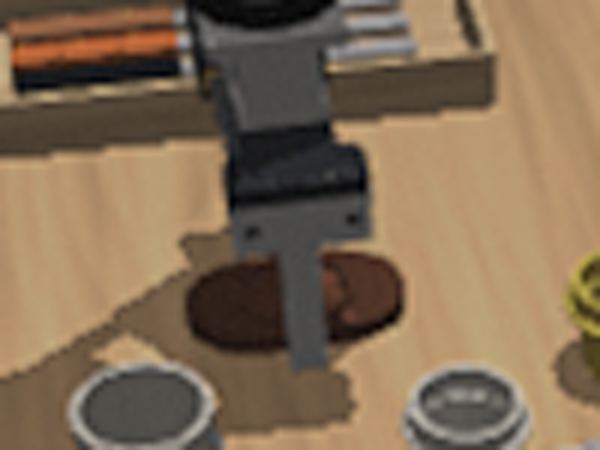

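View pics/w6.png

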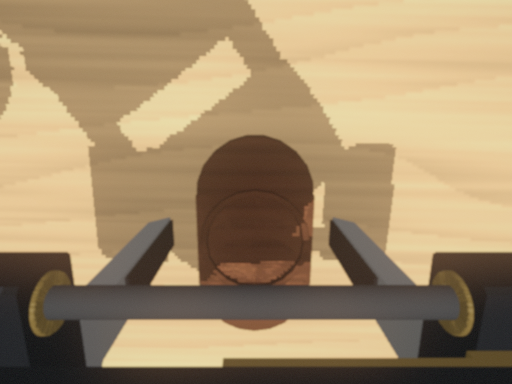

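```bash
python3 -m pendant '{"translation":[[0,0.001,0],[0,0.001,0],[0,0.001,0],[0,0.001,0],[0,0.001,0],[0,0.001,0],[0,0.001,0],[0,0.001,0]],"rot":[[0,0,0],[0,0,0],[0,0,0],[0,0,0],[0,0,0],[0,0,0],[0,0,0],[0,0,0]]}' 0 25;python3 -c "
from h import *
plan(.506,.4245,.04,1.595)"
```

```text
time_s: 7.6
ee_pos: [0.5068, 0.4249, -0.0149]
eef_rot: [-1.572, -0.001, 1.593]
force: [-0.2, 0.6, 1.4]
grip_width: 0.0656
t 7.6 pos [ 0.5068  0.4249 -0.0149] rpy [-1.572e+00 -1.000e-03  1.593e+00] q [ 0.64  0.76  1.33 -0.    1.05 -0.95] F [-0.2  0.6  1.4] w 0.0656
T [-0.0006, -0.1098, 0.0015] R [0.001, -0.0015, 0.0006]
```

Gripped at 65.6 mm (stated tip offset is evidently reversed: the tips are 19 mm behind the TCP). Lift.

```bash
python3 -m pendant '{"translation":[[0,-0.03,0],[0,-0.08,0],[0,-0.16,0],[0,-0.24,0],[0,-0.3,0],[0,-0.3,0],[0,-0.3,0]],"rot":[[0,0,0],[0,0,0],[0,0,0],[0,0,0],[0,0,0],[0,0,0],[0,0,0]]}' 0 30;python3 -c "
from h import *
C=cam('wrist'); import pickle; pickle.dump(C,open('w7.pkl','wb'))
shot('w7');print(get_obs()['grip_width'])
plan(.618,-.0075,.14,1.2)
plan(.618,-.0075,.14,1.595)"
```

```text
time_s: 8.18
ee_pos: [0.5071, 0.4251, 0.1379]
eef_rot: [-1.576, -0.003, 1.593]
force: [0.7, -0.0, -1.8]
grip_width: 0.0659
0.06582805078300426
t 8.23 pos [0.5065 0.4246 0.1356] rpy [-1.573e+00 -1.000e-03  1.593e+00] q [ 0.64  0.59  1.23 -0.    1.32 -0.95] F [-0.8 -0.3 -2.3] w 0.0658
T [-0.8688, -0.0093, -0.2041] R [0.0011, 0.25, 0.0009]
t 8.23 pos [0.5065 0.4246 0.1356] rpy [-1.573e+00 -1.000e-03  1.593e+00] q [ 0.64  0.59  1.23 -0.    1.32 -0.95] F [-0.8 -0.3 -2.3] w 0.0658
T [-0.8688, -0.0093, -0.2041] R [0.0013, -0.0015, 0.0007]
```

View pics/w7.png

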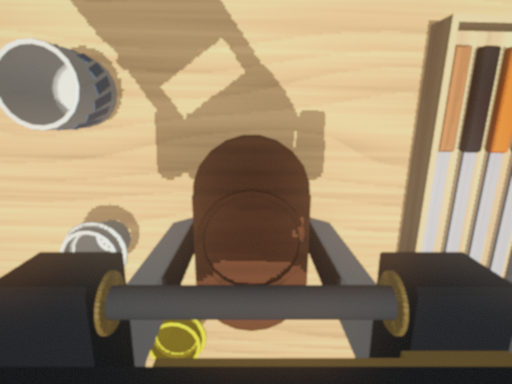

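```bash
python3 -c "
from h import *
import pickle
C=pickle.load(open('w7.pkl','rb'));o=get_obs();M=R.from_euler('xyz',o['eef_rot'])
X=plane(0,(251.5,237.5),.1356+.0305,C);print(X,M.inv().apply(X-o['ee_pos']))
"
python3 -m pendant '{"translation":[[-0.869,-0.03,-0.204],[-0.869,-0.03,-0.204],[-0.869,-0.03,-0.204],[-0.869,-0.03,-0.204],[-0.869,-0.03,-0.204],[-0.869,-0.03,-0.204],[-0.869,-0.03,-0.204],[-0.869,-0.03,-0.204]],"rot":[[0,0,0],[0,0,0],[0,0,0],[0,0,0],[0,0,0],[0,0,0],[0,0,0],[0,0,0]]}' 0 30;python3 -c "
from h import *
plan(.616,-.0075,.12,1.595)"
```

```text
[0.50490143 0.42500746 0.1661    ] [ 0.00049595 -0.03050069  0.00150123]
time_s: 8.9
ee_pos: [0.589, 0.1, 0.1451]
eef_rot: [-1.57, -0.001, 1.593]
force: [1.0, 0.6, -1.4]
grip_width: 0.0658
t 8.9 pos [0.589  0.1    0.1451] rpy [-1.570e+00 -1.000e-03  1.593e+00] q [ 0.11  0.44  1.43  0.    1.27 -1.49] F [ 1.   0.6 -1.4] w 0.0658
T [-0.2161, 0.0499, -0.0493] R [-0.0005, -0.0014, 0.0006]
```

```bash

python3 -m pendant '{"translation":[[-0.216,0.05,-0.056],[-0.216,0.05,-0.056],[-0.216,0.05,-0.056],[-0.216,0.05,-0.056],[-0.216,0.05,-0.056],[-0.216,0.05,-0.056],[-0.216,0.05,-0.056]],"rot":[[0,0,0],[0,0,0],[0,0,0],[0,0,0],[0,0,0],[0,0,0],[0,0,0]]}' 0 30;python3 -c "
from h import *
shot('w8')
plan(.6195,-.0075,.06,1.595)"
```

```text
time_s: 9.48
ee_pos: [0.619, -0.0063, 0.1196]
eef_rot: [-1.569, -0.001, 1.594]
force: [0.4, -0.3, -1.6]
grip_width: 0.0656
t 9.53 pos [ 0.6191 -0.0062  0.1199] rpy [-1.570e+00 -1.000e-03  1.594e+00] q [-0.07  0.51  1.39  0.    1.24 -1.66] F [-1.1 -0.2 -0.4] w 0.0658
T [-0.0028, 0.1197, -0.0009] R [-0.0007, -0.0005, 0.0006]
```

View pics/w8.png

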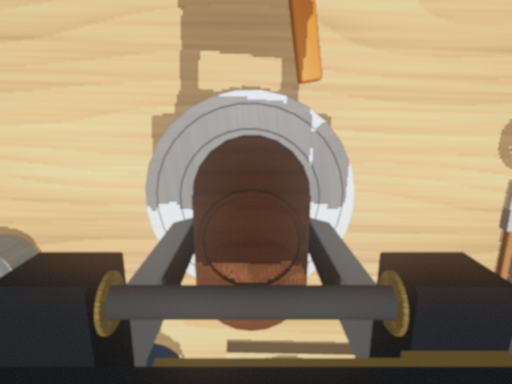

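Saucer (ring at ~(252,237)) is held centred over the wheel (rings centred about column 250). Lower.

```bash

python3 -m pendant '{"translation":[[-0.002,0.04,-0.001],[-0.002,0.08,-0.001],[-0.002,0.11,-0.001],[-0.002,0.13,-0.001],[-0.002,0.145,-0.001],[-0.002,0.15,-0.001],[-0.002,0.15,-0.001]],"rot":[[0,0,0],[0,0,0],[0,0,0],[0,0,0],[0,0,0],[0,0,0],[0,0,0]]}' 0 30;python3 -c "
from h import *
shot('w9')
plan(.6195,-.0075,.04,1.595)"
```

```text
time_s: 10.12
ee_pos: [0.6195, -0.0068, 0.0449]
eef_rot: [-1.57, -0.001, 1.595]
force: [0.3, 0.1, -0.7]
grip_width: 0.0659
t 10.17 pos [ 0.6198 -0.0069  0.0455] rpy [-1.570e+00 -1.000e-03  1.595e+00] q [-0.07  0.6   1.44  0.    1.1  -1.67] F [ 0.4 -0.1 -0.9] w 0.0655
T [-0.0013, 0.0109, 0.0007] R [-0.0003, -0.0003, 0.0006]
```

View pics/w9.png

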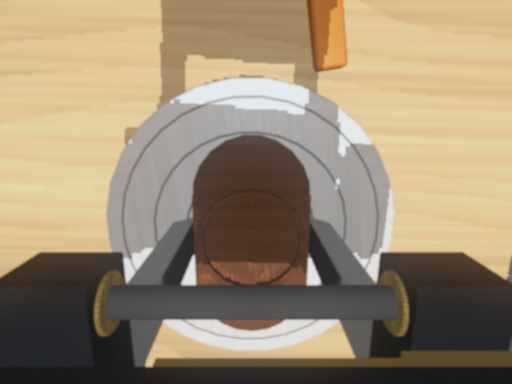

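```bash
python3 -c "
from h import *
C=cam('wrist')
print(plane(0,(250,213),.055,C),plane(0,(252,237),.0764,C),plane(0,(252,232.5),.0720,C), proj(C,[.618,-.0075,.055]))
th=np.linspace(0,2*np.pi,200)
p=np.array([proj(C,[.618+.09*np.cos(t),-.0075+.09*np.sin(t),.055]) for t in th]);print(p.min(0),p.max(0))
p=np.array([proj(C,[.618+.09*np.cos(t),-.0075+.09*np.sin(t),.050]) for t in th]);print(p.min(0),p.max(0))
"
```

```text
[ 0.60914617 -0.0079456   0.055     ] [ 0.61638695 -0.00663346  0.0764    ] [ 0.61540641 -0.00663771  0.072     ] [250.3944724  226.62440188]
[104.86687845  73.1732432 ] [395.75590058 350.18808642]
[108.43256989  74.3509127 ] [392.20090521 345.07241081]
```

```bash

python3 -m pendant '{"translation":[[-0.002,0.004,-0.003],[-0.002,0.008,-0.003],[-0.002,0.01,-0.003],[-0.002,0.011,-0.003],[-0.002,0.011,-0.003]],"rot":[[0,0,0],[0,0,0],[0,0,0],[0,0,0],[0,0,0]]}' 0 30;python3 -c "
from h import *
print(get_obs()['force'],get_obs()['ee_pos'])"
```

```text
time_s: 10.58
ee_pos: [0.6214, -0.0079, 0.0401]
eef_rot: [-1.571, -0.001, 1.594]
force: [-0.6, -0.2, -0.5]
grip_width: 0.0656
[-0.62200058 -0.2038791  -0.50848174] [ 0.62143642 -0.00789177  0.04012897]
```

```bash

python3 -m pendant '{"translation":[[0,0.001,0],[0,0.001,0],[0,0.001,0]],"rot":[[0,0,0],[0,0,0],[0,0,0]]}' 0 30; python3 -m pendant '{"translation":[[0,0.001,0],[0,0.001,0],[0,0.001,0]],"rot":[[0,0,0],[0,0,0],[0,0,0]]}' 0 30
python3 -c "
from h import *
shot('s10',(235,120,335,220),6,'side')"
```

```text
time_s: 10.83
ee_pos: [0.6215, -0.0079, 0.0401]
eef_rot: [-1.571, -0.001, 1.594]
force: [-1.9, 1.1, 5.6]
grip_width: 0.0654
time_s: 11.08
ee_pos: [0.6216, -0.0079, 0.0401]
eef_rot: [-1.571, -0.001, 1.595]
force: [-3.5, -0.4, 5.7]
grip_width: 0.0656
```

View pics/s10.png

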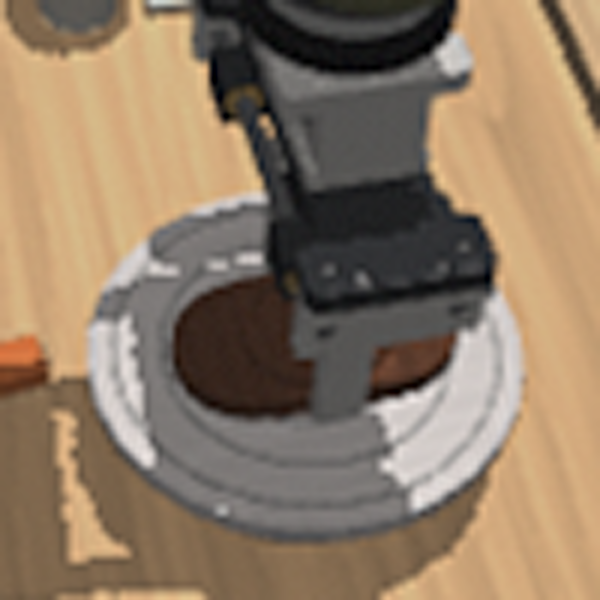

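```bash

python3 -m pendant '{"translation":[[0,0,0],[0,0,0],[0,0,0],[0,0,0],[0,0,0],[0,0,0]],"rot":[[0,0,0],[0,0,0],[0,0,0],[0,0,0],[0,0,0],[0,0,0]]}' 1
python3 -m pendant '{"translation":[[0,-0.04,0],[0,-0.1,0],[0,-0.2,0],[0,-0.3,0],[0,-0.4,0],[0,-0.4,0],[0,-0.4,0],[0,-0.4,0]],"rot":[[0,0,0],[0,0,0],[0,0,0],[0,0,0],[0,0,0],[0,0,0],[0,0,0],[0,0,0]]}' 1
python3 -c "
from h import *
C=cam('wrist'); import pickle; pickle.dump(C,open('w11.pkl','wb'))
shot('w11'); shot('w11c',(180,110,330,260),4); 
print(proj(C,[.618,-.0075,.055]))
plan(.42,.259,.2,1.2)
"
```

```text
time_s: 11.63
ee_pos: [0.6216, -0.0079, 0.04]
eef_rot: [-1.571, -0.001, 1.594]
force: [-0.2, 0.1, -0.7]
grip_width: 0.0936
time_s: 12.3
ee_pos: [0.6218, -0.008, 0.241]
eef_rot: [-1.574, -0.001, 1.595]
force: [-0.2, 0.2, -0.9]
grip_width: 0.0943
[251.52049147 170.4177241 ]
t 12.4 pos [ 0.621  -0.008   0.2384] rpy [-1.569e+00 -1.000e-03  1.595e+00] q [-0.07  0.43  1.23  0.    1.48 -1.67] F [ 0.2 -1.  -0.5] w 0.0941
T [0.5433, 0.078, 0.3891] R [-0.0013, 0.2512, 0.0004]
```

View pics/w11.png

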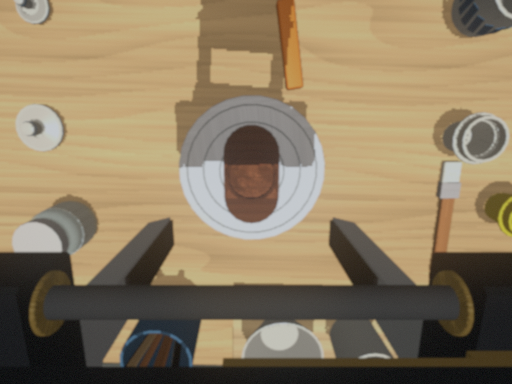

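View pics/w11c.png

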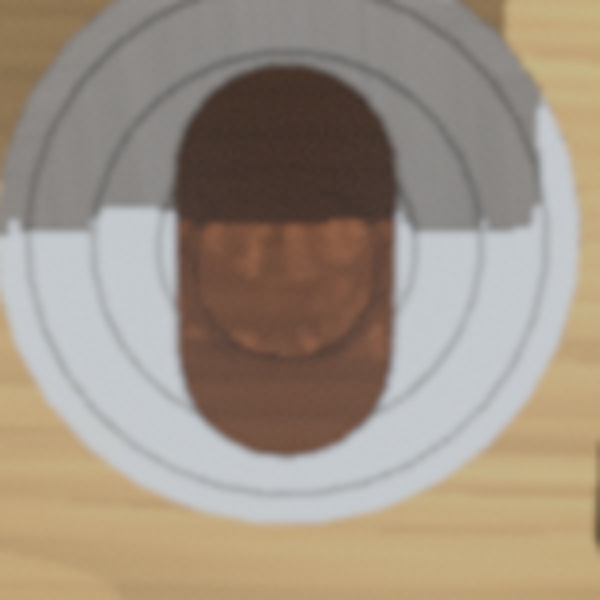

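```bash
python3 -c "
from h import *
import pickle
C=pickle.load(open('w11.pkl','rb'))
def t(u,v): return np.array([180+(u+.5)/4-.5,110+(v+.5)/4-.5])
th=np.linspace(0,2*np.pi,200)
p=np.array([(proj(C,[.618+.09*np.cos(a),-.0075+.09*np.sin(a),.055])-[180,110])*4 for a in th]);print(p.min(0),p.max(0))
print(plane(0,t(286,260),.066,C), plane(0,t(286,265),.071,C))
s=np.array([plane(0,t(*q),.066,C) for q in((287,65),(287,455),(177,260),(396,260))]);print(s)
"
```

```text
[ -8.43658713 -65.9380196 ] [580.48393401 516.8967558 ]
[ 0.6212073  -0.00792443  0.066     ] [ 0.6217778  -0.00791797  0.071     ]
[[ 0.56430396 -0.00897054  0.066     ]
 [ 0.68251942 -0.00617754  0.066     ]
 [ 0.62195975 -0.04041918  0.066     ]
 [ 0.62044782  0.02487399  0.066     ]]
```

```bash

python3 -m pendant '{"translation":[[0.543,0.04,0.389],[0.543,0.04,0.389],[0.543,0.04,0.389],[0.543,0.04,0.389],[0.543,0.04,0.389],[0.543,0.04,0.389],[0.543,0.04,0.389],[0.543,0.04,0.389]],"rot":[[0,0.25,0],[0,0.25,0],[0,0.25,0],[0,0.25,0],[0,0.25,0],[0,0.25,0],[0,0.25,0],[0,0.25,0]]}' 1
python3 -c "
from h import *
shot('top12',(200,125,300,225),6,'top')
C=cam('wrist'); import pickle; pickle.dump(C,open('w12.pkl','wb'))
shot('w12')
print(proj(C,[.42,.26,.085]))
plan(.42,.260,.14,1.2)
"
```

```text
time_s: 13.07
ee_pos: [0.4195, 0.2579, 0.2175]
eef_rot: [-1.567, 0.002, 1.201]
force: [0.7, -0.2, 0.5]
grip_width: 0.0939
[250.75724162 187.7753076 ]
t 13.17 pos [0.418  0.2601 0.2174] rpy [-1.566  0.002  1.207] q [ 0.48  0.15  1.64  0.    1.36 -0.73] F [-0.4 -0.9 -0.1] w 0.094
T [0.0014, 0.1548, -0.0045] R [-0.003, 0.0044, -0.001]
```

View pics/w12.png

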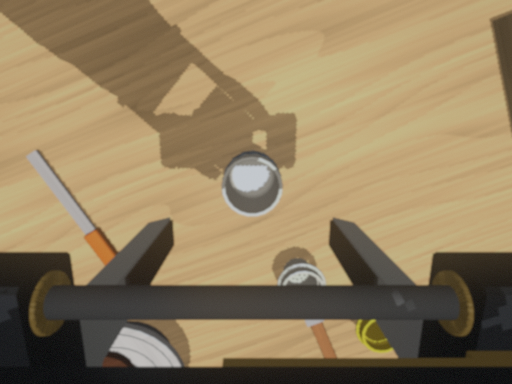

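View pics/top12.png

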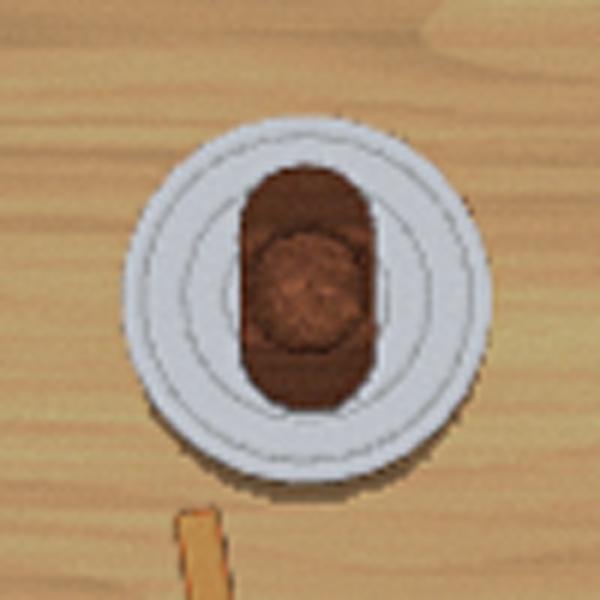

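```bash
python3 -c "
from h import *
T=cam('top')
def t(u,v): return np.array([200+(u+.5)/6-.5,125+(v+.5)/6-.5])
print('wheel',plane(0,t(306.5,298.5),.055,T),'saucer',plane(0,t(308.5,286.5),.0665,T),'ring',plane(0,t(309,291),.071,T))
th=np.linspace(0,2*np.pi,200)
print('cam',-T[1][:3,:3].T@T[1][:3,3])
"
```

```text
wheel [ 0.61795579 -0.00817112  0.055     ] saucer [ 0.62225136 -0.00881938  0.0665    ] ring [ 0.61948847 -0.00895085  0.071     ]
cam [0.46032332 0.02196548 1.27104252]
```

```bash

python3 -m pendant '{"translation":[[0.001,0.155,-0.004],[0.001,0.155,-0.004],[0.001,0.155,-0.004],[0.001,0.155,-0.004],[0.001,0.155,-0.004]],"rot":[[-0.003,0.004,-0.001],[-0.003,0.004,-0.001],[-0.003,0.004,-0.001],[-0.003,0.004,-0.001],[-0.003,0.004,-0.001]]}' 1
python3 -c "
from h import *
C=cam('wrist'); import pickle; pickle.dump(C,open('w13.pkl','wb'))
shot('w13');shot('w13c',(190,120,310,240),5)
print(proj(C,[.42,.26,.085]))
plan(.42,.260,.025,1.2)
"
```

```text
time_s: 13.58
ee_pos: [0.4205, 0.2598, 0.1414]
eef_rot: [-1.571, -0.001, 1.2]
force: [-0.2, 0.4, 0.7]
grip_width: 0.0937
[251.43135252 200.82637198]
t 13.68 pos [0.4207 0.26   0.1419] rpy [-1.573 -0.002  1.2  ] q [ 0.48  0.22  1.74 -0.    1.18 -0.72] F [ 0.5  0.8 -0.5] w 0.0938
T [-0.001, 0.2338, 0.0018] R [0.0012, 0.0, 0.0013]
```

View pics/w13c.png

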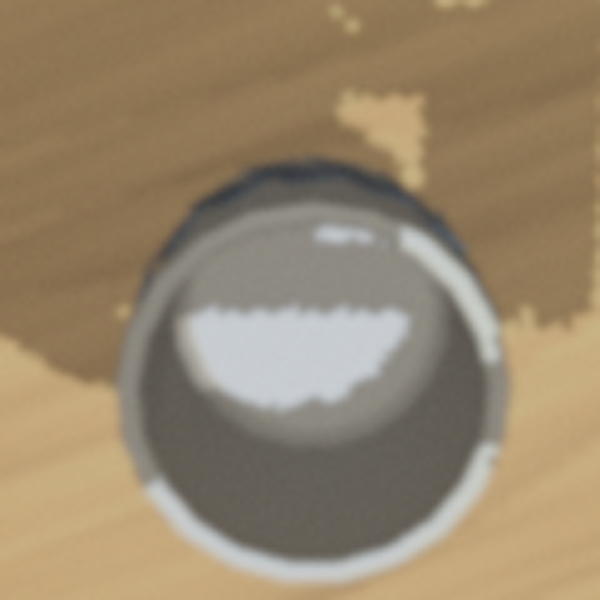

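```bash

python3 -m pendant '{"translation":[[0.001,0.06,0.005],[0.001,0.12,0.005],[0.001,0.18,0.005],[0.001,0.22,0.005],[0.001,0.234,0.005],[0.001,0.234,0.005],[0.001,0.234,0.005]],"rot":[[0.001,0,0.001],[0.001,0,0.001],[0.001,0,0.001],[0.001,0,0.001],[0.001,0,0.001],[0.001,0,0.001],[0.001,0,0.001]]}' 1
python3 -c "
from h import *
shot('w14');shot('s14',(150,50,300,160),4,'side')
plan(.42,.260,.025,1.2)
"
```

```text
time_s: 14.27
ee_pos: [0.4198, 0.2619, 0.0264]
eef_rot: [-1.572, -0.002, 1.2]
force: [-0.7, -0.2, -0.2]
grip_width: 0.0943
t 14.37 pos [0.4199 0.262  0.0267] rpy [-1.573 -0.003  1.2  ] q [ 0.48  0.38  1.83  0.    0.92 -0.72] F [-0.4 -0.2  1.3] w 0.0942
T [-0.0037, 0.0034, -0.0016] R [0.0014, 0.0, 0.0017]
```

View pics/w14.png

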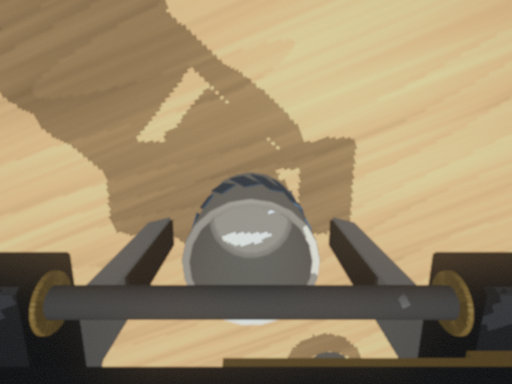

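View pics/s14.png

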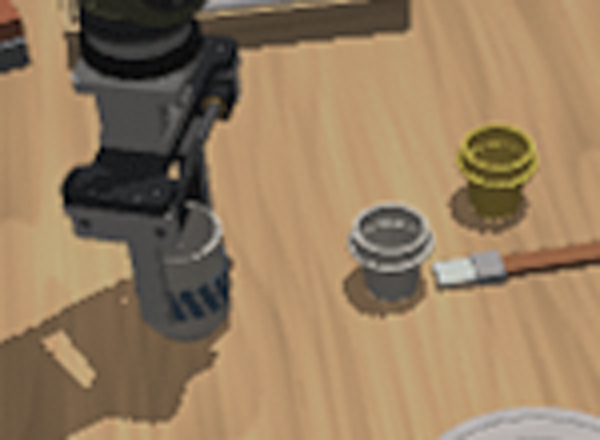

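```bash

python3 -m pendant '{"translation":[[0,0,0],[0,0,0],[0,0,0],[0,0,0],[0,0,0],[0,0,0],[0,0,0]],"rot":[[0.001,0,0.002],[0.001,0,0.002],[0.001,0,0.002],[0.001,0,0.002],[0.001,0,0.002],[0.001,0,0.002],[0.001,0,0.002]]}' 0 30
python3 -c "
from h import *
plan(.42,.260,.18,1.2)
"
```

```text
time_s: 14.95
ee_pos: [0.42, 0.262, 0.0268]
eef_rot: [-1.572, 0.0, 1.2]
force: [-0.0, -0.8, 3.8]
grip_width: 0.0645
t 14.95 pos [0.42   0.262  0.0268] rpy [-1.572  0.     1.2  ] q [ 0.48  0.39  1.83 -0.    0.93 -0.72] F [-0.  -0.8  3.8] w 0.0645
T [-0.0039, -0.3064, -0.0017] R [0.0005, 0.0, -0.0002]
```

```bash

python3 -m pendant '{"translation":[[0,-0.03,0],[0,-0.08,0],[0,-0.16,0],[0,-0.24,0],[0,-0.27,0],[0,-0.27,0],[0,-0.27,0]],"rot":[[0,0,0],[0,0,0],[0,0,0],[0,0,0],[0,0,0],[0,0,0],[0,0,0]]}' 0 30
python3 -c "
from h import *
C=cam('wrist'); import pickle; pickle.dump((C,get_obs()),open('w15.pkl','wb'))
shot('w15');
plan(.55,.1,.17,1.2)
plan(.6205,-.008,.165,1.2)
"
```

```text
time_s: 15.53
ee_pos: [0.4197, 0.2621, 0.1613]
eef_rot: [-1.572, 0.0, 1.2]
force: [-0.3, -0.4, -3.5]
grip_width: 0.0643
t 15.58 pos [0.4193 0.2618 0.1603] rpy [-1.57   0.002  1.2  ] q [ 0.48  0.2   1.71 -0.    1.23 -0.72] F [ 0.1 -0.5 -3.6] w 0.0643
T [-0.207, -0.0192, -0.3609] R [-0.0004, 0.0001, -0.0012]
t 15.58 pos [0.4193 0.2618 0.1603] rpy [-1.57   0.002  1.2  ] q [ 0.48  0.2   1.71 -0.    1.23 -0.72] F [ 0.1 -0.5 -3.6] w 0.0643
T [-0.3572, -0.0091, -0.5705] R [-0.0004, 0.0001, -0.0012]
```

View pics/w15.png

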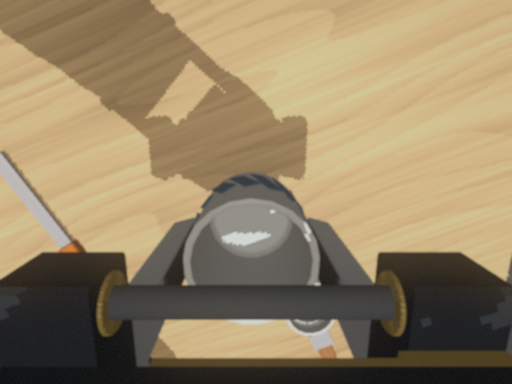

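```bash
python3 -c "
from h import *
import pickle
C,o=pickle.load(open('w15.pkl','rb'));M=R.from_euler('xyz',o['eef_rot'])
def rim(zt):
  th=np.linspace(0,2*np.pi,200); return np.array([proj(C,o['ee_pos']+M.apply([.033*np.cos(a),-.0582,zt+.033*np.sin(a)])) for a in th])
for zt in(-.004,-.002,0,.002,.004): p=rim(zt);print(zt,p.min(0),p.max(0))
"
python3 -m pendant '{"translation":[[-0.357,-0.02,-0.57],[-0.357,-0.02,-0.57],[-0.357,-0.02,-0.57],[-0.357,-0.02,-0.57],[-0.357,-0.02,-0.57],[-0.357,-0.02,-0.57],[-0.357,-0.02,-0.57],[-0.357,-0.02,-0.57]],"rot":[[0,0,0],[0,0,0],[0,0,0],[0,0,0],[0,0,0],[0,0,0],[0,0,0],[0,0,0]]}' 0 30
python3 -c "
from h import *
plan(.6205,-.008,.165,1.2)
"
```

```text
-0.004 [182.50313742 206.09422804] [321.25173971 332.82787726]
-0.002 [182.28539756 201.82031487] [321.47185788 329.35496648]
0 [182.06627962 197.51793673] [321.69337027 325.86121562]
0.002 [181.84577046 193.18680827] [321.91629017 322.34643655]
0.004 [181.6238568  188.82664035] [322.14063103 318.81043883]
time_s: 16.25
ee_pos: [0.6186, -0.0074, 0.1676]
eef_rot: [-1.566, 0.003, 1.2]
force: [0.3, 0.6, -2.4]
grip_width: 0.0649
t 16.25 pos [ 0.6186 -0.0074  0.1676] rpy [-1.566  0.003  1.2  ] q [-0.07  0.47  1.33 -0.    1.34 -1.27] F [ 0.3  0.6 -2.4] w 0.0649
T [0.0003, 0.0053, -0.004] R [-0.0028, -0.0001, -0.0019]
```

```bash

python3 -m pendant '{"translation":[[0.0,0.02,-0.005],[0,0.05,-0.005],[0,0.08,-0.005],[0,0.1,-0.005],[0,0.11,-0.005],[0,0.11,-0.005]],"rot":[[-0.003,0,-0.002],[-0.003,0,-0.002],[-0.003,0,-0.002],[-0.003,0,-0.002],[-0.003,0,-0.002],[-0.003,0,-0.002]]}' 0 30
python3 -c "
from h import *
shot('w16');shot('s16',(225,90,345,220),5,'side')
plan(.621,-.0083,.0938,1.2)
"
```

```text
time_s: 16.75
ee_pos: [0.6197, -0.0082, 0.1104]
eef_rot: [-1.568, 0.001, 1.2]
force: [0.5, 0.2, -1.3]
grip_width: 0.0643
t 16.85 pos [ 0.6207 -0.0082  0.1127] rpy [-1.571 -0.     1.2  ] q [-0.07  0.52  1.39  0.    1.23 -1.27] F [ 1.1 -0.7 -1.5] w 0.0644
T [0.0, 0.0378, -0.0006] R [0.0002, 0.0001, 0.0001]
```

View pics/w16.png

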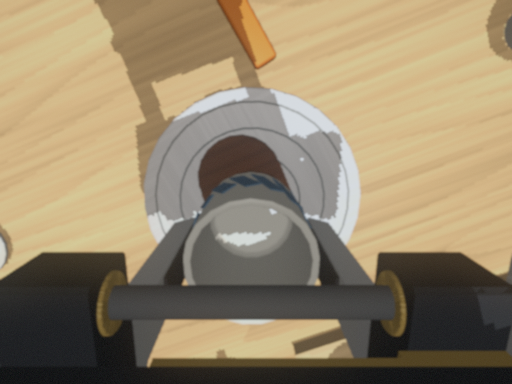

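View pics/s16.png

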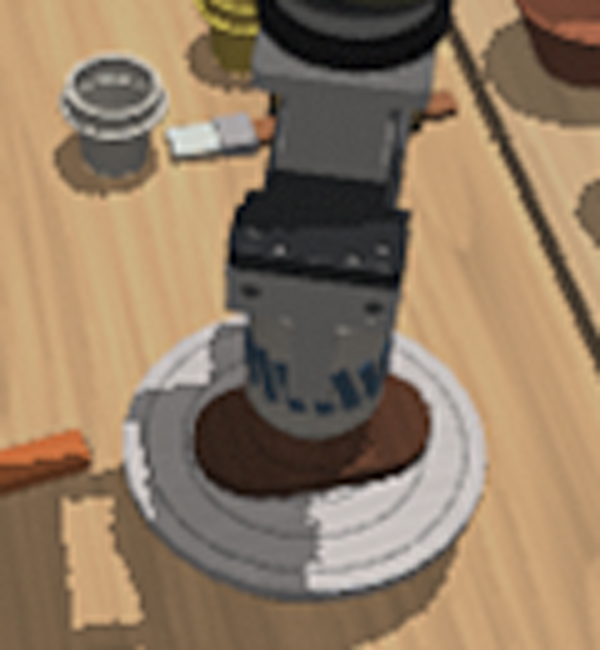

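```bash

python3 -m pendant '{"translation":[[0,0.012,0],[0,0.02,0],[0,0.026,0],[0,0.03,0],[0,0.032,0],[0,0.032,0]],"rot":[[0,0,0],[0,0,0],[0,0,0],[0,0,0],[0,0,0],[0,0,0]]}' 0 30
python3 -c "
from h import *
shot('s17',(225,90,345,220),5,'side')
plan(.621,-.0083,.0938,1.2)
"
```

```text
time_s: 17.35
ee_pos: [0.6206, -0.0082, 0.0966]
eef_rot: [-1.571, -0.0, 1.2]
force: [-0.7, -1.4, -2.7]
grip_width: 0.0646
t 17.4 pos [ 0.6207 -0.0082  0.0967] rpy [-1.571 -0.     1.2  ] q [-0.07  0.54  1.41 -0.    1.2  -1.27] F [-0.1  0.2 -3. ] w 0.0643
T [-0.0, 0.0059, -0.0006] R [0.0002, 0.0001, 0.0001]
```

View pics/s17.png

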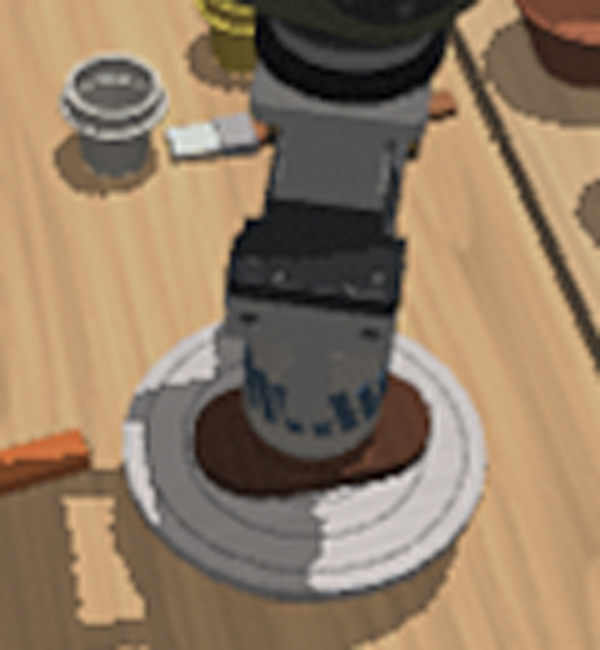

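```bash

python3 -m pendant '{"translation":[[0,0.002,0],[0,0.004,0],[0,0.005,0],[0,0.005,0]],"rot":[[0,0,0],[0,0,0],[0,0,0],[0,0,0]]}' 0 30
python3 -m pendant '{"translation":[[0,0.001,0],[0,0.001,0],[0,0.001,0]],"rot":[[0,0,0],[0,0,0],[0,0,0]]}' 0 30
```

```text
time_s: 17.73
ee_pos: [0.6207, -0.0082, 0.0941]
eef_rot: [-1.571, -0.0, 1.2]
force: [-1.4, -0.1, -2.6]
grip_width: 0.0645
time_s: 17.98
ee_pos: [0.6208, -0.0082, 0.0939]
eef_rot: [-1.572, -0.0, 1.2]
force: [0.6, 0.2, -0.1]
grip_width: 0.0644
```

```bash

python3 -m pendant '{"translation":[[0,0.001,0],[0,0.001,0],[0,0.001,0]],"rot":[[0,0,0],[0,0,0],[0,0,0]]}' 0 30
python3 -m pendant '{"translation":[[0,0,0],[0,0,0],[0,0,0],[0,0,0],[0,0,0],[0,0,0]],"rot":[[0,0,0],[0,0,0],[0,0,0],[0,0,0],[0,0,0],[0,0,0]]}' 1 30
python3 -m pendant '{"translation":[[0,-0.04,0],[0,-0.1,0],[0,-0.18,0],[0,-0.26,0],[0,-0.34,0],[0,-0.4,0],[0,-0.4,0],[0,-0.4,0]],"rot":[[0,0,0],[0,0,0],[0,0,0],[0,0,0],[0,0,0],[0,0,0],[0,0,0],[0,0,0]]}' 1
python3 -c "
from h import *
shot('s18',(225,90,345,220),5,'side')
C=cam('wrist'); import pickle; pickle.dump((C,get_obs()),open('w18.pkl','wb'))
shot('w18')
plan(.572,.268,.25,1.2)
"
```

```text
time_s: 18.23
ee_pos: [0.621, -0.0082, 0.0938]
eef_rot: [-1.572, -0.0, 1.2]
force: [-2.2, -0.3, 5.3]
grip_width: 0.0646
time_s: 18.73
ee_pos: [0.6209, -0.0082, 0.0937]
eef_rot: [-1.572, -0.0, 1.2]
force: [0.3, 0.4, -0.2]
grip_width: 0.0937
time_s: 19.4
ee_pos: [0.6211, -0.0082, 0.2951]
eef_rot: [-1.575, -0.001, 1.2]
force: [0.6, -0.1, -1.4]
grip_width: 0.0938
t 19.5 pos [ 0.6204 -0.0082  0.2922] rpy [-1.57  0.    1.2 ] q [-0.07  0.42  1.13 -0.    1.6  -1.27] F [-0.2 -0.9 -0.5] w 0.094
T [0.4798, 0.0845, 0.2902] R [-0.0006, 0.0001, -0.0002]
```

View pics/s18.png

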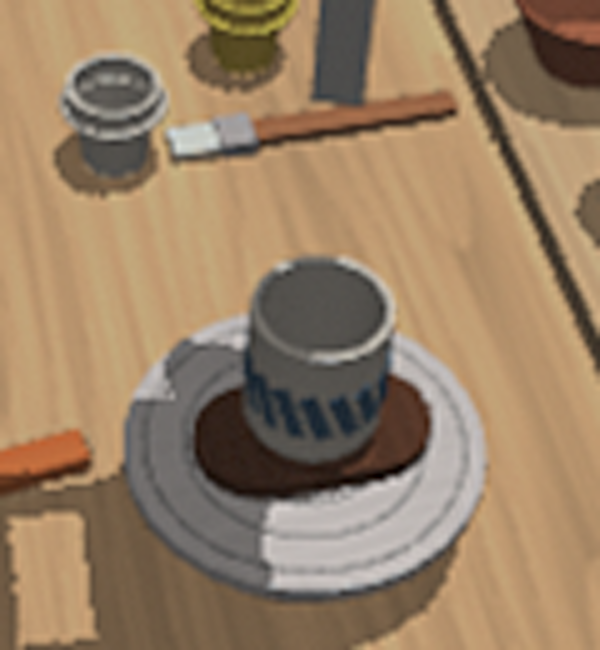

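View pics/w18.png

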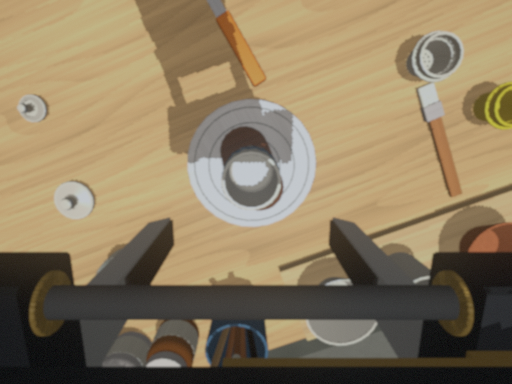

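```bash

python3 -m pendant '{"translation":[[0.48,0.08,0.29],[0.48,0.08,0.29],[0.48,0.08,0.29],[0.48,0.08,0.29],[0.48,0.08,0.29],[0.48,0.08,0.29],[0.48,0.08,0.29],[0.48,0.08,0.29]],"rot":[[0,-0.25,0],[0,-0.25,0],[0,-0.25,0],[0,-0.25,0],[0,-0.25,0],[0,-0.25,0],[0,-0.25,0],[0,-0.25,0]]}' 1
python3 -c "
from h import *
plan(.572,.268,.12,1.6)
"
```

```text
time_s: 20.17
ee_pos: [0.5696, 0.2731, 0.2488]
eef_rot: [-1.565, 0.001, 1.598]
force: [0.6, 0.4, 0.1]
grip_width: 0.0941
t 20.17 pos [0.5696 0.2731 0.2488] rpy [-1.565e+00  1.000e-03  1.598e+00] q [ 0.39  0.46  1.17  0.    1.52 -1.21] F [0.6 0.4 0.1] w 0.0941
T [-0.0101, 0.2576, -0.006] R [-0.0038, -0.0014, -0.0005]
```

```bash

python3 -m pendant '{"translation":[[-0.01,0.258,-0.006],[-0.01,0.258,-0.006],[-0.01,0.258,-0.006],[-0.01,0.258,-0.006],[-0.01,0.258,-0.006],[-0.01,0.258,-0.006],[-0.01,0.258,-0.006]],"rot":[[-0.004,0,0],[-0.004,0,0],[-0.004,0,0],[-0.004,0,0],[-0.004,0,0],[-0.004,0,0],[-0.004,0,0]]}' 1
python3 -c "
from h import *
C=cam('wrist'); import pickle; pickle.dump((C,get_obs()),open('w19.pkl','wb'))
shot('w19');shot('t19',(200,125,300,225),6,'top')
th=np.linspace(0,2*np.pi,200)
p=np.array([proj(C,[.572+.032*np.cos(a),.268+.032*np.sin(a),.044]) for a in th]);print(p.min(0),p.max(0))
p=np.array([proj(C,[.572+.028*np.cos(a),.268+.028*np.sin(a),.056]) for a in th]);print(p.min(0),p.max(0))
plan(.572,.268,.029,1.6)
"
```

```text
time_s: 20.75
ee_pos: [0.5732, 0.2684, 0.1226]
eef_rot: [-1.575, -0.001, 1.598]
force: [-0.1, 1.0, 0.8]
grip_width: 0.0942
[214.97203844 157.84738825] [286.52139645 227.30576212]
[218.09794252 164.50316721] [283.40274775 227.72758541]
t 20.85 pos [0.573  0.2684 0.1222] rpy [-1.575 -0.     1.598] q [ 0.38  0.54  1.35 -0.    1.25 -1.22] F [-0.2  0.1 -0.2] w 0.0942
T [-0.0008, 0.1865, 0.0026] R [0.0024, -0.0014, 0.0003]
```

View pics/w19.png

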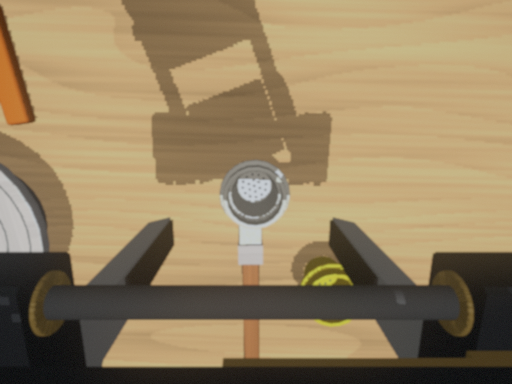

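View pics/t19.png

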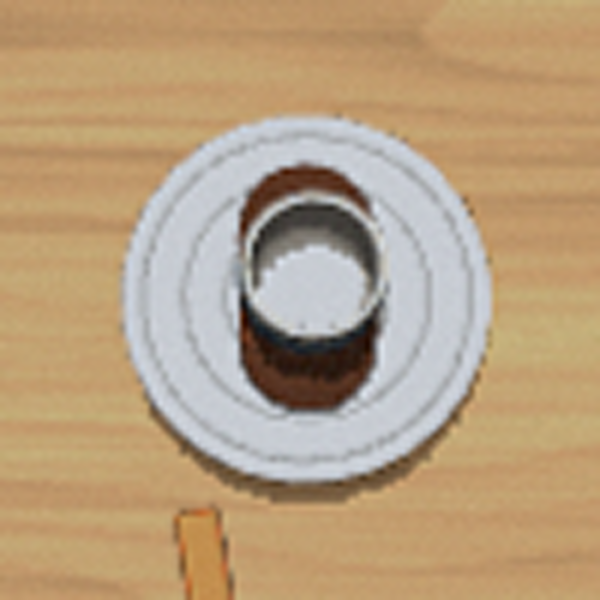

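```bash
python3 -c "
from h import *
T=cam('top')
def t(u,v): return np.array([200+(u+.5)/6-.5,125+(v+.5)/6-.5])
print('mugrim',plane(0,t(314,265.5),.152,T))
plan(.573,.271,.060,1.6)
"
python3 -m pendant '{"translation":[[0.005,0.04,0.001],[0.005,0.08,0.001],[0.005,0.12,0.001],[0.005,0.125,0.001],[0.005,0.125,0.001]],"rot":[[0.002,0,0],[0.002,0,0],[0.002,0,0],[0.002,0,0],[0.002,0,0]]}' 1
python3 -c "
from h import *
shot('w20')
plan(.573,.271,.029,1.6)
"
```

```text
mugrim [ 0.62018375 -0.00904252  0.152     ]
t 20.85 pos [0.573  0.2684 0.1222] rpy [-1.575 -0.     1.598] q [ 0.38  0.54  1.35 -0.    1.25 -1.22] F [-0.2  0.1 -0.2] w 0.0942
T [0.0052, 0.1245, 0.0002] R [0.0024, -0.0014, 0.0003]
time_s: 21.27
ee_pos: [0.5726, 0.2709, 0.06]
eef_rot: [-1.571, -0.0, 1.598]
force: [-0.1, 1.0, 0.6]
grip_width: 0.0939
t 21.32 pos [0.5732 0.2711 0.0612] rpy [-1.573e+00 -1.000e-03  1.598e+00] q [ 0.38  0.61  1.39  0.    1.14 -1.21] F [ 0.2 -0.2  1.1] w 0.0935
T [-0.0002, 0.0643, 0.0004] R [0.0012, -0.0014, 0.0006]
```

View pics/w20.png

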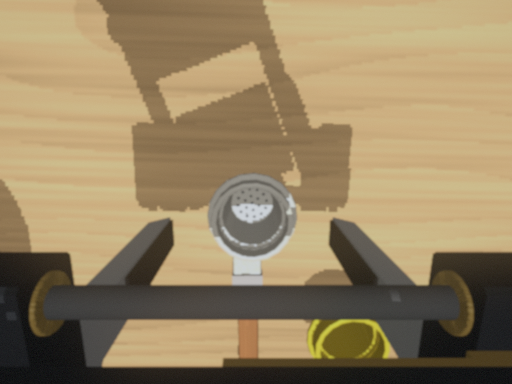

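```bash

python3 -m pendant '{"translation":[[0,0.02,0],[0,0.04,0],[0,0.055,0],[0,0.064,0],[0,0.064,0],[0,0.064,0]],"rot":[[0.001,0,0],[0.001,0,0],[0.001,0,0],[0.001,0,0],[0.001,0,0],[0.001,0,0]]}' 1
python3 -c "
from h import *
C=cam('wrist');o=get_obs();M=R.from_euler('xyz',o['eef_rot'])
shot('w21')
th=np.linspace(0,2*np.pi,200)
for r,z in((.032,.044),(.028,.056)):
  p=np.array([proj(C,[.573+r*np.cos(a),.271+r*np.sin(a),z]) for a in th]);print(p.min(0),p.max(0))
print(o['ee_pos'],proj(C,o['ee_pos']+M.apply([.047,-.019,.008])))
shot('s21',(195,55,315,145),6,'side')
"
```

```text
time_s: 21.82
ee_pos: [0.5732, 0.2711, 0.0289]
eef_rot: [-1.571, -0.001, 1.598]
force: [-0.5, 0.2, 0.8]
grip_width: 0.0942
[198.47272324 180.60883678] [304.07591743 280.1999295 ]
[202.11409659 192.08725662] [300.52125682 284.3287059 ]
[0.57315145 0.27105655 0.02892199] [331.21424251 222.1498843 ]
```

View pics/w21.png

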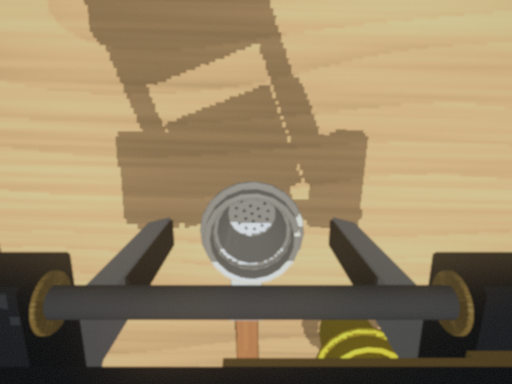

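View pics/s21.png

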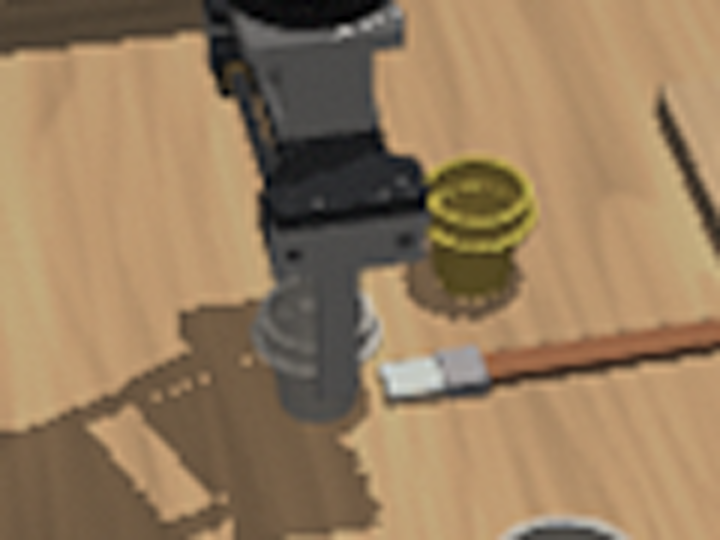

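```bash
python3 -c "
from h import *
S=cam('side');o=get_obs();M=R.from_euler('xyz',o['eef_rot'])
for y in(-.019,-.01,0,.019):
  print(y,((proj(S,o['ee_pos']+M.apply([-.047,y,-.008]))-[195,55])*6).round(),((proj(S,o['ee_pos']+M.apply([-.059,y,-.008]))-[195,55])*6).round())
im=cv2.imread('pics/s21.png');cv2.imwrite('pics/s21c.png',cv2.resize(im[250:440,230:420],None,fx=4,fy=4)) 
"
```

```text
-0.019 [351. 385.] [356. 402.]
-0.01 [351. 400.] [356. 417.]
0 [351. 415.] [356. 432.]
0.019 [351. 444.] [356. 461.]
```

View pics/s21c.png

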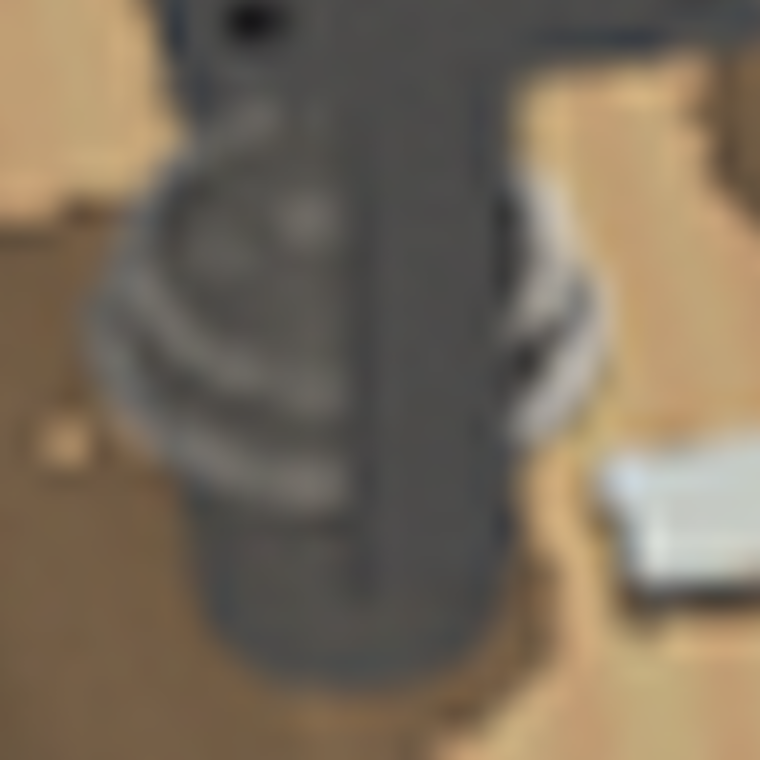

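```bash

python3 -m pendant '{"translation":[[0,0.003,0],[0,0.003,0],[0,0.003,0]],"rot":[[0,0,0],[0,0,0],[0,0,0]]}' 1 20
python3 -m pendant '{"translation":[[0,0,0],[0,0,0],[0,0,0],[0,0,0],[0,0,0],[0,0,0],[0,0,0],[0,0,0]],"rot":[[0,0,0],[0,0,0],[0,0,0],[0,0,0],[0,0,0],[0,0,0],[0,0,0],[0,0,0]]}' 0 20
python3 -c "
from h import *
shot('w22')
plan(.573,.271,.029,1.6)"
```

```text
time_s: 22.17
ee_pos: [0.5735, 0.2712, 0.0282]
eef_rot: [-1.572, -0.001, 1.598]
force: [-0.2, -0.1, -0.8]
grip_width: 0.0938
time_s: 22.83
ee_pos: [0.5735, 0.2712, 0.0282]
eef_rot: [-1.572, -0.001, 1.598]
force: [-0.3, 0.3, 1.4]
grip_width: 0.0563
t 22.88 pos [0.5735 0.2712 0.0282] rpy [-1.572e+00 -1.000e-03  1.598e+00] q [ 0.38  0.65  1.41  0.    1.09 -1.21] F [-0.2  0.4  0.7] w 0.0562
T [-0.0004, -0.0016, 0.001] R [0.0007, -0.0014, 0.0008]
```

View pics/w22.png

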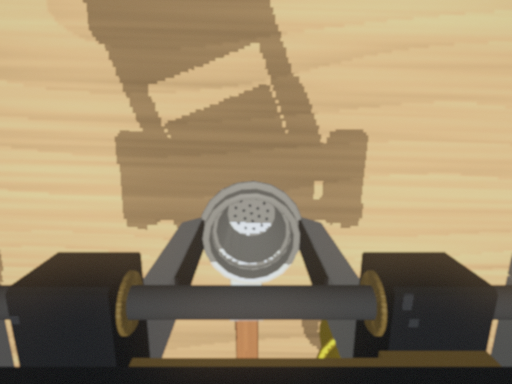

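```bash
python3 -c "
from h import *
C=cam('wrist');o=get_obs();M=R.from_euler('xyz',o['eef_rot'])
th=np.linspace(0,2*np.pi,200)
for r,y in((.032,-.0158),(.028,-.0278)):
 for zt in(-.003,0,.003):
  p=np.array([proj(C,o['ee_pos']+M.apply([r*np.cos(a),y,zt+r*np.sin(a)])) for a in th]);print(r,zt,p.min(0).round(1),p.max(0).round(1))
im=cv2.imread('pics/w22.png');cv2.imwrite('pics/w22c.png',cv2.resize(im[170:290,190:310],None,fx=5,fy=5))"
python3 -m pendant '{"translation":[[0,-0.03,0],[0,-0.08,0],[0,-0.16,0],[0,-0.24,0],[0,-0.32,0],[0,-0.38,0],[0,-0.4,0],[0,-0.4,0]],"rot":[[0,0,0],[0,0,0],[0,0,0],[0,0,0],[0,0,0],[0,0,0],[0,0,0],[0,0,0]]}' 0 20
python3 -c "
from h import *
shot('w23');plan(.62,-.008,.235,1.6)"
```

```text
0.032 -0.003 [198.6 186.2] [304.1 285.3]
0.032 0 [198.4 181.1] [304.3 281. ]
0.032 0.003 [198.2 176. ] [304.5 276.7]
0.028 -0.003 [202.2 198. ] [300.6 289.8]
0.028 0 [202.  192.7] [300.8 285.2]
0.028 0.003 [201.8 187.3] [301.  280.6]
time_s: 23.55
ee_pos: [0.574, 0.2713, 0.2307]
eef_rot: [-1.576, -0.003, 1.598]
force: [-0.3, 0.3, -1.1]
grip_width: 0.0561
t 23.6 pos [0.5733 0.271  0.2279] rpy [-1.572e+00 -1.000e-03  1.598e+00] q [ 0.38  0.47  1.2   0.    1.47 -1.21] F [ 0.2  0.  -0.9] w 0.056
T [-0.5603, -0.0149, -0.0783] R [0.0009, -0.0014, 0.0009]
```

View pics/w22c.png

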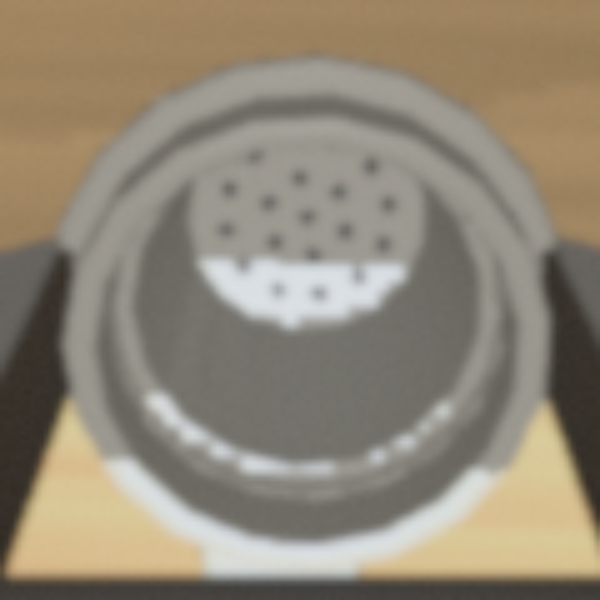

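View pics/w23.png

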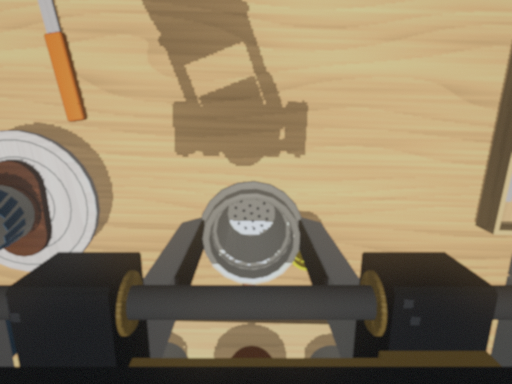

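```bash

python3 -m pendant '{"translation":[[-0.56,-0.015,-0.078],[-0.56,-0.015,-0.078],[-0.56,-0.015,-0.078],[-0.56,-0.015,-0.078],[-0.56,-0.015,-0.078],[-0.56,-0.015,-0.078],[-0.56,-0.015,-0.078],[-0.56,-0.015,-0.078]],"rot":[[0,0,0],[0,0,0],[0,0,0],[0,0,0],[0,0,0],[0,0,0],[0,0,0],[0,0,0]]}' 0 20
python3 -m pendant '{"translation":[[0,0,0],[0,0,0],[0,0,0]],"rot":[[0,0,0],[0,0,0],[0,0,0]]}' 0 20
python3 -c "
from h import *
shot('w24');plan(.6207,-.0085,.205,1.6)
C=cam('wrist');print(proj(C,[.6207,-.0085,.152]))"
```

```text
time_s: 24.27
ee_pos: [0.6196, -0.0135, 0.2318]
eef_rot: [-1.568, -0.001, 1.593]
force: [-0.0, 0.6, -0.7]
grip_width: 0.0561
time_s: 24.52
ee_pos: [0.6191, -0.0127, 0.2301]
eef_rot: [-1.565, -0.001, 1.593]
force: [0.2, 0.2, -0.1]
grip_width: 0.0561
t 24.57 pos [ 0.6193 -0.0124  0.2307] rpy [-1.566e+00 -1.000e-03  1.594e+00] q [-0.08  0.44  1.24  0.    1.47 -1.67] F [ 0.3  0.1 -0.3] w 0.0558
T [0.0077, 0.0514, -0.0033] R [-0.0028, -0.0039, 0.0007]
[255.43330025 197.11718756]
```

View pics/w24.png

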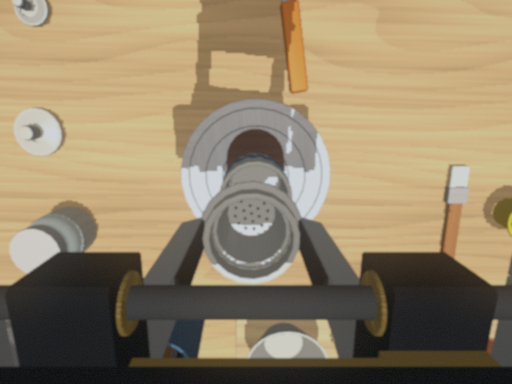

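Aligning and lowering to just above the rim.

```bash

python3 -m pendant '{"translation":[[0.0077,0.02,-0.003],[0.0077,0.04,-0.003],[0.0077,0.052,-0.003],[0.0077,0.052,-0.003],[0.0077,0.052,-0.003],[0.0077,0.052,-0.003]],"rot":[[-0.003,-0.004,0.001],[-0.003,-0.004,0.001],[-0.003,-0.004,0.001],[-0.003,-0.004,0.001],[-0.003,-0.004,0.001],[-0.003,-0.004,0.001]]}' 0 20
python3 -c "
from h import *
shot('w25');shot('s25',(235,60,345,180),5,'side');plan(.6207,-.0085,.19,1.6)
"
```

```text
time_s: 25.07
ee_pos: [0.6207, -0.0085, 0.2051]
eef_rot: [-1.572, 0.001, 1.6]
force: [0.1, 0.2, -0.9]
grip_width: 0.0563
t 25.17 pos [ 0.6207 -0.0086  0.2053] rpy [-1.572e+00  1.000e-03  1.600e+00] q [-0.07  0.45  1.28 -0.    1.41 -1.67] F [ 0.4  0.6 -1.3] w 0.0561
T [0.0001, 0.0306, 0.0001] R [0.0007, 0.0, -0.0003]
```

View pics/w25.png

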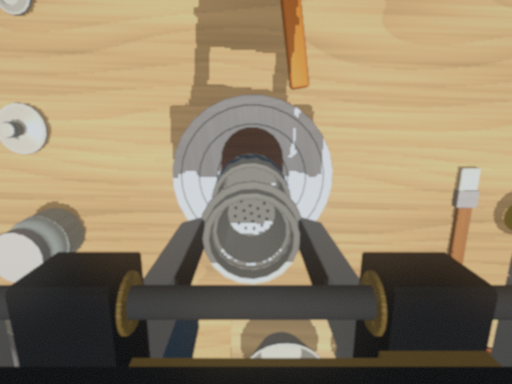

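View pics/s25.png

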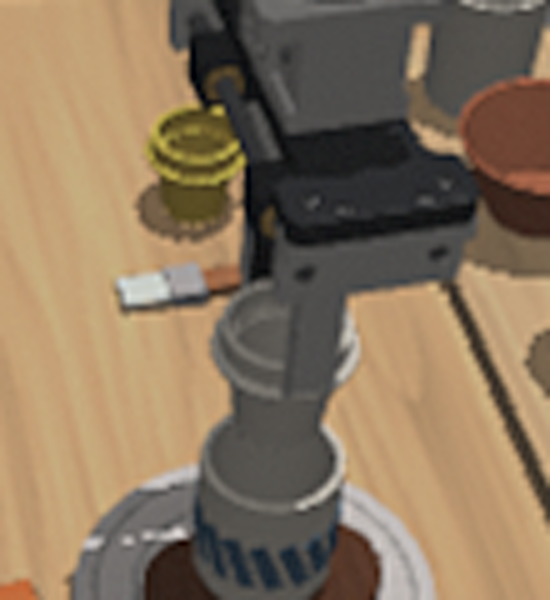

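```bash
python3 -c "
from h import *
S=cam('side')
for x,y,z in((.6207,-.0085,.055),(.6207,-.0085,.152),(.6207,-.0085,.221),(.6207,-.0085,.233)): print(z,(proj(S,[x,y,z])-[235,60])*5)
p=np.array([proj(S,[.6207+.033*np.cos(a),-.0085+.033*np.sin(a),.152]) for a in np.linspace(0,6.3,100)]);print((p.min(0)-[235,60])*5,(p.max(0)-[235,60])*5)
p=np.array([proj(S,[.6207+.032*np.cos(a),-.0085+.032*np.sin(a),.221]) for a in np.linspace(0,6.3,100)]);print((p.min(0)-[235,60])*5,(p.max(0)-[235,60])*5)
"
```

```text
0.055 [255.97432097 592.42664026]
0.152 [270.79882762 457.12516369]
0.221 [283.11316363 344.73371047]
0.233 [285.43224958 323.56769398]
[197.64826188 404.79145631] [344.08542033 512.0454933 ]
[207.229026   293.23120546] [359.17338787 398.87823993]
```

```bash

python3 -m pendant '{"translation":[[0,0.02,0],[0,0.04,0],[0,0.06,0],[0,0.08,0],[0,0.1,0],[0,0.11,0],[0,0.11,0],[0,0.11,0]],"rot":[[0.001,0,0],[0.001,0,0],[0.001,0,0],[0.001,0,0],[0.001,0,0],[0.001,0,0],[0.001,0,0],[0.001,0,0]]}' 0 20
python3 -c "
from h import *
shot('w26');shot('s26',(235,60,345,180),5,'side');plan(.6207,-.0085,.1402,1.6)
"
```

```text
time_s: 25.83
ee_pos: [0.6208, -0.0086, 0.1501]
eef_rot: [-1.57, 0.001, 1.6]
force: [-0.5, -1.0, -1.2]
grip_width: 0.0557
t 25.93 pos [ 0.6211 -0.0086  0.1509] rpy [-1.571e+00  1.000e-03  1.600e+00] q [-0.07  0.49  1.35 -0.    1.3  -1.67] F [-0.4  0.2  0.1] w 0.0563
T [0.0002, 0.0214, 0.0008] R [0.0003, 0.0, -0.0004]
```

View pics/s26.png

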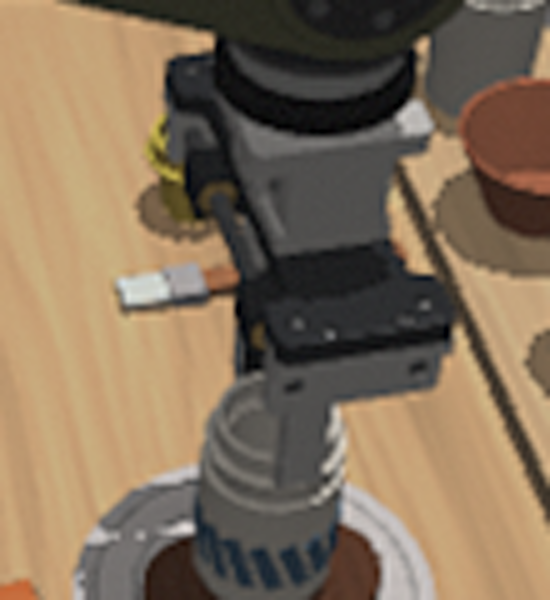

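Basket is entering the mug cleanly; continue.

```bash

python3 -m pendant '{"translation":[[0,0.006,0],[0,0.011,0],[0,0.015,0],[0,0.018,0],[0,0.019,0],[0,0.019,0]],"rot":[[0,0,0],[0,0,0],[0,0,0],[0,0,0],[0,0,0],[0,0,0]]}' 0 20
python3 -m pendant '{"translation":[[0,0.001,0],[0,0.002,0],[0,0.002,0],[0,0.002,0]],"rot":[[0,0,0],[0,0,0],[0,0,0],[0,0,0]]}' 0 20
```

```text
time_s: 26.43
ee_pos: [0.621, -0.0086, 0.1412]
eef_rot: [-1.571, 0.001, 1.6]
force: [0.3, 0.0, -1.1]
grip_width: 0.0564
time_s: 26.77
ee_pos: [0.6211, -0.0086, 0.1402]
eef_rot: [-1.571, 0.001, 1.6]
force: [-0.4, -0.4, -0.8]
grip_width: 0.0559
```

```bash

python3 -m pendant '{"translation":[[0,0.001,0],[0,0.001,0],[0,0.001,0]],"rot":[[0,0,0],[0,0,0],[0,0,0]]}' 0 20
python3 -m pendant '{"translation":[[0,0.001,0],[0,0.001,0],[0,0.001,0]],"rot":[[0,0,0],[0,0,0],[0,0,0]]}' 0 20
```

```text
time_s: 27.02
ee_pos: [0.6212, -0.0086, 0.1401]
eef_rot: [-1.572, 0.001, 1.6]
force: [-0.9, 0.1, 3.5]
grip_width: 0.0563
time_s: 27.27
ee_pos: [0.6214, -0.0086, 0.1402]
eef_rot: [-1.572, 0.001, 1.6]
force: [-2.1, -0.1, 5.3]
grip_width: 0.0562
```

```bash

python3 -m pendant '{"translation":[[0,0,0],[0,0,0],[0,0,0],[0,0,0],[0,0,0],[0,0,0]],"rot":[[0,0,0],[0,0,0],[0,0,0],[0,0,0],[0,0,0],[0,0,0]]}' 1 20
python3 -m pendant '{"translation":[[0,-0.03,0],[0,-0.08,0],[0,-0.14,0],[0,-0.2,0],[0,-0.26,0],[0,-0.28,0],[0,-0.28,0],[0,-0.28,0]],"rot":[[0,0,0],[0,0,0],[0,0,0],[0,0,0],[0,0,0],[0,0,0],[0,0,0],[0,0,0]]}' 1
python3 -c "
from h import *
C=cam('wrist'); import pickle; pickle.dump((C,get_obs()),open('w28.pkl','wb'))
shot('w28');shot('s28',(235,60,345,180),5,'side')
plan(.574,-.2905,.25,1.58)
"
```

```text
time_s: 27.77
ee_pos: [0.6213, -0.0086, 0.14]
eef_rot: [-1.572, 0.001, 1.6]
force: [-0.8, 0.3, 0.8]
grip_width: 0.0917
time_s: 28.43
ee_pos: [0.621, -0.0085, 0.2789]
eef_rot: [-1.571, 0.001, 1.6]
force: [0.7, -0.3, -1.4]
grip_width: 0.0941
t 28.53 pos [ 0.6207 -0.0085  0.2778] rpy [-1.569  0.     1.6  ] q [-0.07  0.42  1.16 -0.    1.57 -1.67] F [-0.1 -0.8 -0.6] w 0.0941
T [-0.561, 0.0559, 0.1097] R [-0.0011, 0.0128, -0.0002]
```

View pics/w28.png

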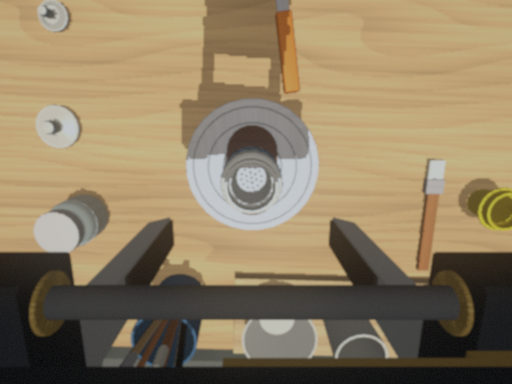

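View pics/s28.png

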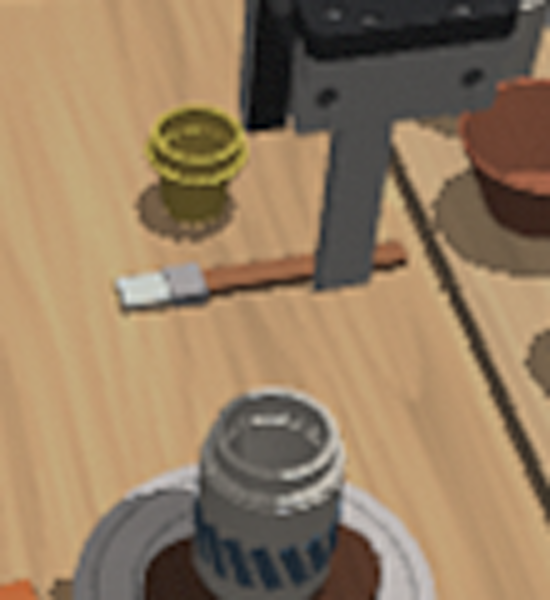

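Strainer hangs level in the mug. Now to the lid.

```bash

python3 -m pendant '{"translation":[[-0.56,0.05,0.11],[-0.56,0.05,0.11],[-0.56,0.05,0.11],[-0.56,0.05,0.11],[-0.56,0.05,0.11],[-0.56,0.05,0.11],[-0.56,0.05,0.11],[-0.56,0.05,0.11]],"rot":[[0,0.013,0],[0,0.013,0],[0,0.013,0],[0,0.013,0],[0,0.013,0],[0,0.013,0],[0,0.013,0],[0,0.013,0]]}' 1
python3 -m pendant '{"translation":[[0,0.05,0],[0,0.1,0],[0,0.1,0]],"rot":[[0,0,0],[0,0,0],[0,0,0]]}' 1
python3 -c "
from h import *
C=cam('wrist'); import pickle; pickle.dump((C,get_obs()),open('w29.pkl','wb'))
shot('w29');shot('t29',(200,125,300,225),6,'top')
print(proj(C,[.574,-.2905,.011]),proj(C,[.574,-.2905,.033]))
plan(.574,-.2905,.08,1.58)
"
```

```text
time_s: 29.2
ee_pos: [0.5714, -0.2955, 0.2495]
eef_rot: [-1.565, -0.001, 1.574]
force: [-0.4, 0.2, -0.7]
grip_width: 0.0938
time_s: 29.45
ee_pos: [0.5689, -0.2945, 0.1927]
eef_rot: [-1.556, -0.006, 1.574]
force: [0.4, -0.8, -1.0]
grip_width: 0.0942
[253.49189108 180.74265711] [253.7633985  184.25709911]
t 29.55 pos [ 0.5708 -0.295   0.1987] rpy [-1.563 -0.002  1.575] q [-0.53  0.51  1.21 -0.    1.43 -2.11] F [-0.7 -0.2  0.2] w 0.0942
T [0.0084, 0.2374, -0.0085] R [-0.0052, -0.0035, 0.0015]
```

View pics/w29.png

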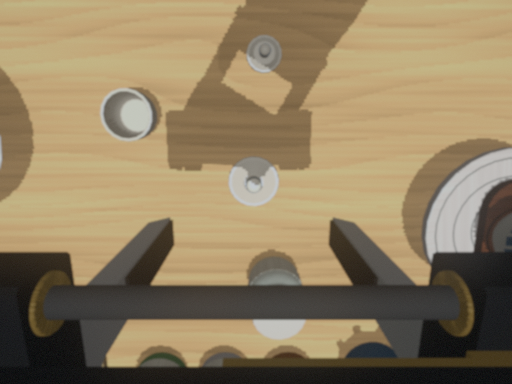

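View pics/t29.png

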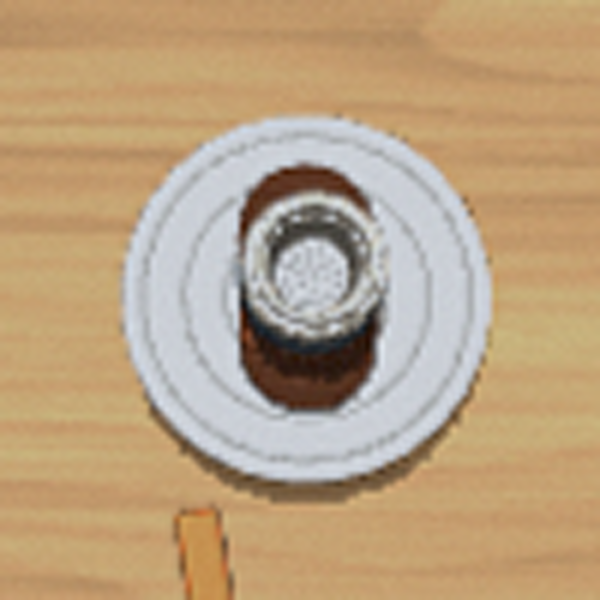

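```bash
python3 -c "
from h import *
import pickle
T=cam('top')
print('jar',plane(0,(340.9,143.5),.085,T))
C,o=pickle.load(open('w29.pkl','rb'));print(plane(0,(279,315),.085,C))
"
python3 -m pendant '{"translation":[[0.008,0.06,-0.008],[0.008,0.12,-0.008],[0.008,0.18,-0.008],[0.008,0.237,-0.008],[0.008,0.237,-0.008],[0.008,0.237,-0.008]],"rot":[[-0.005,-0.003,0.001],[-0.005,-0.003,0.001],[-0.005,-0.003,0.001],[-0.005,-0.003,0.001],[-0.005,-0.003,0.001],[-0.005,-0.003,0.001]]}' 1
python3 -c "
from h import *
C=cam('wrist'); import pickle; pickle.dump((C,get_obs()),open('w30.pkl','wb'))
shot('w30')
print(proj(C,[.574,-.2905,.011]),proj(C,[.574,-.2905,.033]))
plan(.574,-.2905,.03,1.58)
"
```

```text
jar [ 0.7048177  -0.26518043  0.085     ]
[ 0.70830085 -0.26329278  0.085     ]
time_s: 30.05
ee_pos: [0.5741, -0.2905, 0.0812]
eef_rot: [-1.57, -0.001, 1.58]
force: [-0.6, -0.1, 1.4]
grip_width: 0.0937
[251.1535449  197.36282201] [251.203016   204.19624438]
t 30.1 pos [ 0.5748 -0.291   0.0827] rpy [-1.573e+00  1.000e-03  1.580e+00] q [-0.53  0.6   1.34  0.    1.2  -2.11] F [-0.2 -0.2  0.8] w 0.0942
T [0.001, 0.1054, 0.0019] R [0.0012, -0.0002, -0.0003]
```

View pics/w30.png

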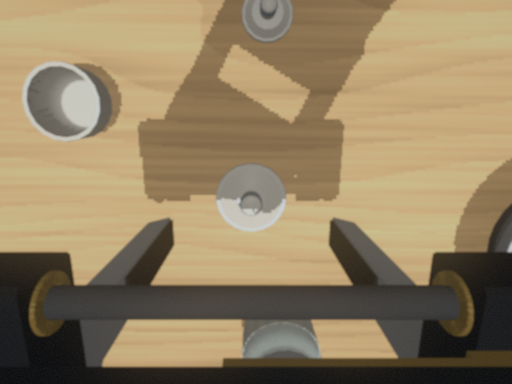

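```bash

python3 -m pendant '{"translation":[[0.001,0.04,0.001],[0.001,0.08,0.001],[0.001,0.11,0.001],[0.001,0.14,0.001],[0.001,0.155,0.001],[0.001,0.161,0.001],[0.001,0.161,0.001],[0.001,0.161,0.001]],"rot":[[0.001,0,0],[0.001,0,0],[0.001,0,0],[0.001,0,0],[0.001,0,0],[0.001,0,0],[0.001,0,0],[0.001,0,0]]}' 1 15
python3 -c "
from h import *
C=cam('wrist'); shot('w31')
print(proj(C,[.574,-.2905,.011]),proj(C,[.574,-.2905,.034]))
plan(.574,-.2905,.001,1.58)
"
```

```text
time_s: 30.77
ee_pos: [0.5753, -0.291, 0.0039]
eef_rot: [-1.573, 0.002, 1.58]
force: [0.1, -0.6, -0.9]
grip_width: 0.094
[252.1131333  226.20801803] [252.20385373 240.22126307]
t 30.82 pos [ 0.5752 -0.2909  0.0038] rpy [-1.573  0.002  1.58 ] q [-0.52  0.7   1.38 -0.    1.06 -2.1 ] F [ 0.1 -0.4 -1.4] w 0.0943
T [0.0009, 0.0057, 0.0025] R [0.0014, -0.0002, -0.0011]
```

View pics/w31.png

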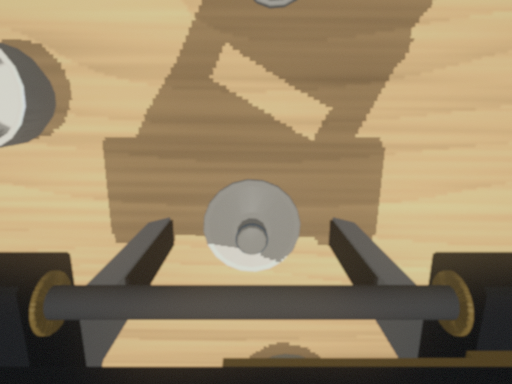

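```bash

python3 -m pendant '{"translation":[[0,0.004,0.002],[0,0.004,0.002],[0,0.004,0.002]],"rot":[[0.001,0,-0.001],[0.001,0,-0.001],[0.001,0,-0.001]]}' 1 15
python3 -m pendant '{"translation":[[0,0,0],[0,0,0],[0,0,0],[0,0,0],[0,0,0],[0,0,0],[0,0,0],[0,0,0]],"rot":[[0,0,0],[0,0,0],[0,0,0],[0,0,0],[0,0,0],[0,0,0],[0,0,0],[0,0,0]]}' 0 15
python3 -m pendant '{"translation":[[0,0,0],[0,0,0],[0,0,0],[0,0,0],[0,0,0],[0,0,0],[0,0,0],[0,0,0]],"rot":[[0,0,0],[0,0,0],[0,0,0],[0,0,0],[0,0,0],[0,0,0],[0,0,0],[0,0,0]]}' 0 15
python3 -c "
from h import *
C=cam('wrist'); shot('w32')
plan(.574,-.2905,.001,1.58)
"
```

```text
time_s: 31.07
ee_pos: [0.5744, -0.2911, 0.0023]
eef_rot: [-1.572, 0.0, 1.58]
force: [-0.2, 0.4, -0.1]
grip_width: 0.0939
time_s: 31.73
ee_pos: [0.5744, -0.2911, 0.0022]
eef_rot: [-1.572, 0.0, 1.58]
force: [-0.6, 0.5, 0.1]
grip_width: 0.044
time_s: 32.4
ee_pos: [0.5744, -0.2911, 0.0022]
eef_rot: [-1.572, 0.0, 1.58]
force: [0.3, 0.3, 0.7]
grip_width: 0.0174
t 32.45 pos [ 0.5744 -0.2911  0.0022] rpy [-1.572  0.     1.58 ] q [-0.53  0.7   1.39  0.    1.05 -2.11] F [ 0.6 -0.5 -0.2] w 0.0176
T [0.0011, 0.0025, 0.0008] R [0.0007, -0.0002, -0.0002]
```

View pics/w32.png

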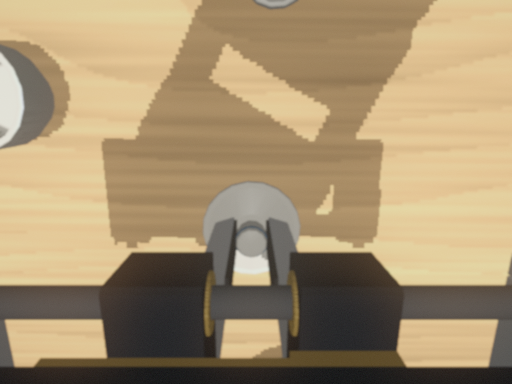

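```bash

python3 -m pendant '{"translation":[[0,-0.03,0],[0,-0.08,0],[0,-0.16,0],[0,-0.24,0],[0,-0.32,0],[0,-0.4,0],[0,-0.44,0],[0,-0.44,0]],"rot":[[0,0,0],[0,0,0],[0,0,0],[0,0,0],[0,0,0],[0,0,0],[0,0,0],[0,0,0]]}' 0 15
python3 -c "
from h import *
C=cam('wrist'); shot('w33');import pickle; pickle.dump((C,get_obs()),open('w33.pkl','wb'))
o=get_obs();M=R.from_euler('xyz',o['eef_rot'])
for zt in(-.002,0,.002):
  p=np.array([proj(C,o['ee_pos']+M.apply([.031*np.cos(a),-.0083,zt+.031*np.sin(a)])) for a in np.linspace(0,6.3,100)]);print(zt,p.min(0),p.max(0))
plan(.6207,-.0085,.225,1.58)
"
```

```text
time_s: 33.12
ee_pos: [0.5754, -0.2917, 0.228]
eef_rot: [-1.579, 0.005, 1.58]
force: [0.3, 0.4, 0.8]
grip_width: 0.0176
-0.002 [203.48598666 181.27631959] [300.48422976 272.87886347]
0 [203.37147488 178.08757955] [300.60061258 270.126995  ]
0.002 [203.25641673 174.88305035] [300.71755088 267.36247165]
t 33.17 pos [ 0.5747 -0.2913  0.2245] rpy [-1.575  0.002  1.58 ] q [-0.53  0.49  1.18  0.    1.47 -2.11] F [ 0.3 -0.  -1.2] w 0.0176
T [0.5648, -0.002, -0.097] R [0.0028, -0.0002, -0.0015]
```

View pics/w33.png

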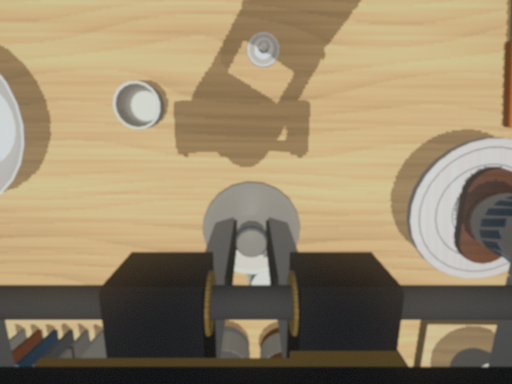

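```bash

python3 -m pendant '{"translation":[[0.565,-0.004,-0.0935],[0.565,-0.004,-0.0935],[0.565,-0.004,-0.0935],[0.565,-0.004,-0.0935],[0.565,-0.004,-0.0935],[0.565,-0.004,-0.0935],[0.565,-0.004,-0.0935],[0.565,-0.004,-0.0935]],"rot":[[0.002,0,-0.001],[0.002,0,-0.001],[0.002,0,-0.001],[0.002,0,-0.001],[0.002,0,-0.001],[0.002,0,-0.001],[0.002,0,-0.001],[0.002,0,-0.001]]}' 0 15
python3 -m pendant '{"translation":[[0,0,0],[0,0,0],[0,0,0]],"rot":[[0,0,0],[0,0,0],[0,0,0]]}' 0 15
python3 -c "
from h import *
plan(.619,-.0086,.19,1.58)
"
```

```text
time_s: 33.83
ee_pos: [0.6188, -0.0024, 0.2238]
eef_rot: [-1.569, -0.001, 1.585]
force: [-0.4, -0.3, -0.5]
grip_width: 0.0173
time_s: 34.08
ee_pos: [0.6184, -0.0032, 0.2227]
eef_rot: [-1.568, -0.001, 1.584]
force: [-0.3, -0.4, -0.0]
grip_width: 0.0177
t 34.08 pos [ 0.6184 -0.0032  0.2227] rpy [-1.568e+00 -1.000e-03  1.584e+00] q [-0.06  0.44  1.26  0.    1.45 -1.65] F [-0.3 -0.4 -0. ] w 0.0177
T [-0.0109, 0.0653, -0.0013] R [-0.0021, 0.0026, 0.0003]
```

```bash

python3 -m pendant '{"translation":[[-0.011,0.02,-0.001],[-0.011,0.04,-0.001],[-0.011,0.06,-0.001],[-0.011,0.065,-0.001],[-0.011,0.065,-0.001],[-0.011,0.065,-0.001]],"rot":[[-0.002,0.003,0],[-0.002,0.003,0],[-0.002,0.003,0],[-0.002,0.003,0],[-0.002,0.003,0],[-0.002,0.003,0]]}' 0 15
python3 -c "
from h import *
shot('w34');shot('s34',(235,60,345,180),5,'side');
S=cam('side')
for r,z in((.031,.1988),(.028,.168)):
  p=np.array([proj(S,[.621+r*np.cos(a),-.0086+r*np.sin(a),z]) for a in np.linspace(0,6.3,100)]);print((p.min(0)-[235,60])*5,(p.max(0)-[235,60])*5)
plan(.619,-.0086,.1642,1.58)
"
```

```text
time_s: 34.58
ee_pos: [0.6189, -0.0087, 0.1901]
eef_rot: [-1.571, -0.001, 1.579]
force: [0.6, 0.2, 0.2]
grip_width: 0.0175
[207.79807602 332.89936333] [351.75062258 434.7895952 ]
[211.19341307 387.72417543] [337.35069917 479.08990549]
t 34.68 pos [ 0.6191 -0.0087  0.1907] rpy [-1.571 -0.     1.579] q [-0.07  0.45  1.31  0.    1.38 -1.65] F [-0.3  0.4  0. ] w 0.0177
T [0.0001, 0.0529, 0.0002] R [0.0004, -0.0004, 0.0003]
```

View pics/s34.png

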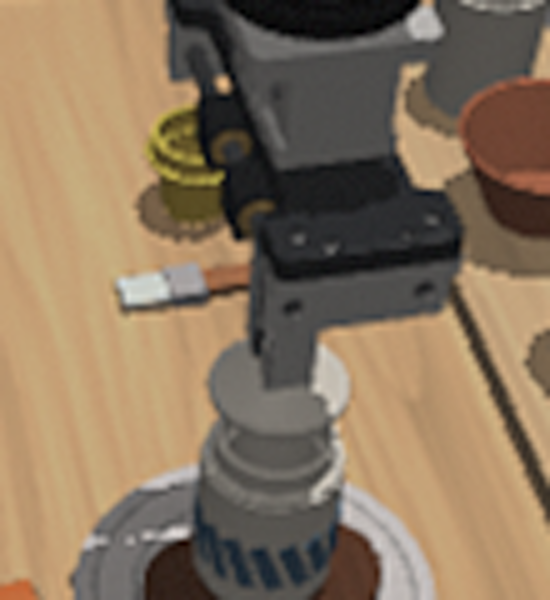

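View pics/w34.png

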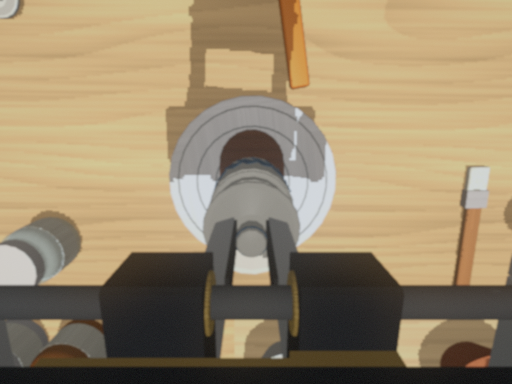

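```bash

python3 -m pendant '{"translation":[[0,0.015,0],[0,0.028,0],[0,0.036,0],[0,0.042,0],[0,0.046,0],[0,0.047,0],[0,0.047,0]],"rot":[[0,0,0],[0,0,0],[0,0,0],[0,0,0],[0,0,0],[0,0,0],[0,0,0]]}' 0 15
python3 -m pendant '{"translation":[[0,0.002,0],[0,0.004,0],[0,0.004,0],[0,0.004,0]],"rot":[[0,0,0],[0,0,0],[0,0,0],[0,0,0]]}' 0 15
```

```text
time_s: 35.27
ee_pos: [0.6191, -0.0087, 0.1671]
eef_rot: [-1.571, -0.0, 1.579]
force: [-0.7, -0.3, 0.3]
grip_width: 0.0176
time_s: 35.6
ee_pos: [0.6191, -0.0087, 0.1652]
eef_rot: [-1.571, -0.0, 1.579]
force: [-0.1, -0.7, -1.4]
grip_width: 0.0174
```

```bash

python3 -m pendant '{"translation":[[0,0.001,0],[0,0.002,0],[0,0.002,0],[0,0.002,0]],"rot":[[0,0,0],[0,0,0],[0,0,0],[0,0,0]]}' 0 15
python3 -m pendant '{"translation":[[0,0.001,0],[0,0.001,0],[0,0.001,0]],"rot":[[0,0,0],[0,0,0],[0,0,0]]}' 0 15
python3 -c "
from h import *
shot('s35',(235,60,345,180),5,'side')"
```

```text
time_s: 35.93
ee_pos: [0.6192, -0.0086, 0.1642]
eef_rot: [-1.572, -0.0, 1.58]
force: [0.0, 0.8, 0.8]
grip_width: 0.0176
time_s: 36.18
ee_pos: [0.6193, -0.0086, 0.1642]
eef_rot: [-1.572, -0.0, 1.579]
force: [-2.0, -0.4, 4.3]
grip_width: 0.0175
```

View pics/s35.png

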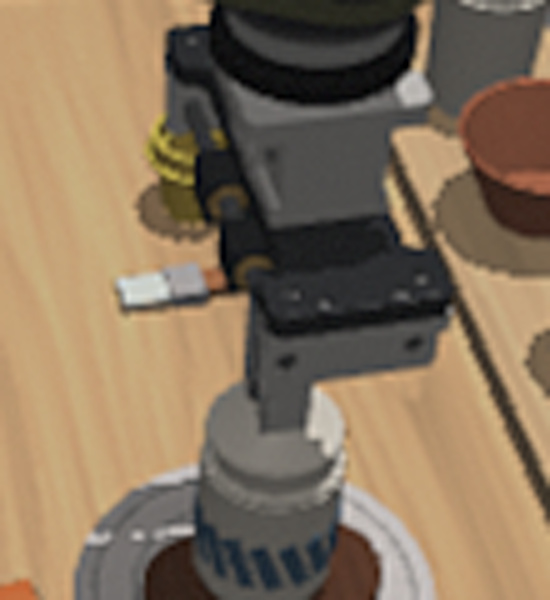

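Contact at the expected height (0.1642). Release, retreat, verify.

```bash

python3 -m pendant '{"translation":[[0,0,0],[0,0,0],[0,0,0],[0,0,0],[0,0,0],[0,0,0],[0,0,0],[0,0,0]],"rot":[[0,0,0],[0,0,0],[0,0,0],[0,0,0],[0,0,0],[0,0,0],[0,0,0],[0,0,0]]}' 0.6
python3 -m pendant '{"translation":[[0,-0.03,0],[0,-0.08,0],[0,-0.14,0],[0,-0.2,0],[0,-0.2,0],[0,-0.2,0]],"rot":[[0,0,0],[0,0,0],[0,0,0],[0,0,0],[0,0,0],[0,0,0]]}' 0.6
python3 -m pendant '{"translation":[[0.4,0,0.2],[0.4,0,0.2],[0.4,0,0.2],[0.4,0,0.2],[0.4,0,0.2],[0.4,0,0.2],[0.4,0,0.2],[0.4,0,0.2]],"rot":[[0,0,0],[0,0,0],[0,0,0],[0,0,0],[0,0,0],[0,0,0],[0,0,0],[0,0,0]]}'
python3 -c "
from h import *
shot('s36',(210,80,350,220),4,'side');shot('t36',(190,115,300,225),5,'top');shot('tF',None,1,'top')"
```

```text
time_s: 36.9
ee_pos: [0.6193, -0.0087, 0.1642]
eef_rot: [-1.572, -0.0, 1.579]
force: [-0.5, 0.6, -0.1]
grip_width: 0.0564
time_s: 37.4
ee_pos: [0.6196, -0.0087, 0.2656]
eef_rot: [-1.575, -0.0, 1.579]
force: [-0.1, -0.1, 0.3]
grip_width: 0.0562
time_s: 38.07
ee_pos: [0.5175, 0.1906, 0.2641]
eef_rot: [-1.574, 0.0, 1.581]
force: [0.5, -0.3, -0.1]
grip_width: 0.0567
```

View pics/s36.png

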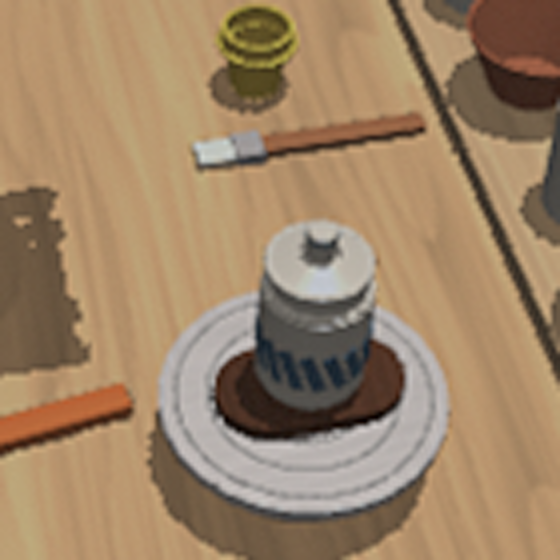

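View pics/t36.png

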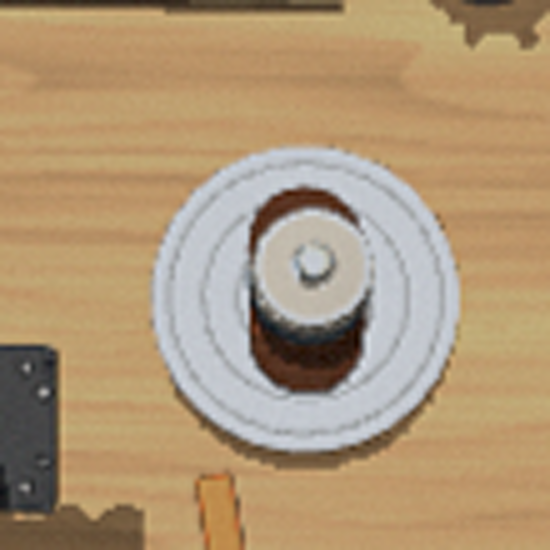

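View pics/tF.png

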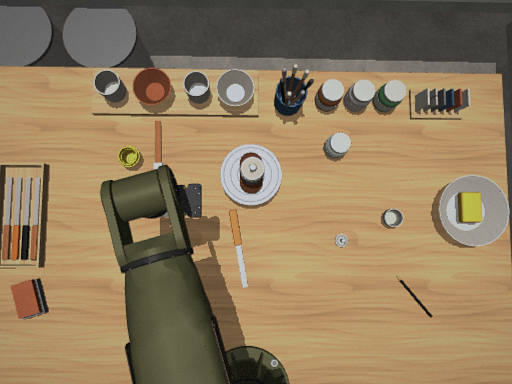

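```bash

python3 -m pendant '{"translation":[[0,0,0],[0,0,0],[0,0,0],[0,0,0]],"rot":[[0,0,0],[0,0,0],[0,0,0],[0,0,0]]}'
python3 -c "
from h import *
T=cam('top')
def t(u,v): return np.array([190+(u+.5)/5-.5,115+(v+.5)/5-.5])
print('lid',plane(0,t(312,267),.1725,T),'knob',plane(0,t(314.5,262),.195,T),'wheel',plane(0,t(307,299.5),.055,T))
print(hand_in())"
```

```text
time_s: 38.55
ee_pos: [0.5185, 0.1888, 0.2644]
eef_rot: [-1.574, 0.0, 1.577]
force: [-0.4, 0.4, -0.6]
grip_width: 0.0564
lid [ 0.619458   -0.00868462  0.1725    ] knob [ 0.618797   -0.00933032  0.195     ] wheel [ 0.61747692 -0.00913781  0.055     ]
the job is handed in; nothing more can be done
None
```

I built the set on the banding wheel in the order asked: saucer, mug, strainer, then the larger lid. I lowered each piece to light contact (about 4–6 N) and let go before fetching the next. The job was handed in at about 38.6 s, with the arm clear of everything.

**Last checks**
- **Level:** in the final side and top pictures the stack looks level and seated. The mug, strainer and lid each touched down within about 0.2 mm of the expected height.
- **Centring:** the lid measured about 2 mm from the wheel's axis. The saucer, measured just after I placed it, was about 3–4 mm off along x. I left that uncorrected.
- **Left alone:** the small lid, sake cup, glaze jar, file, brush and yellow look-alike were not touched and look unmoved.

**What disagreed:** the tips are about 19 mm behind the TCP, not 19 mm ahead of it as the text says. Because of this, my first close on the saucer shut in the air just above it without touching. I measured the real offset in the wrist and side pictures, went lower and gripped it properly. All later grasps used that offset, and their grip widths matched the pieces to within about 2 mm.

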